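# Sort a stripped-down instrument at the overhaul bench

### The arm

A 6-joint arm with a two-finger parallel gripper is mounted at the origin on the work surface. World frame = base frame: x ahead of the robot, y to its left, z up, the work surface at z = 0. Lengths are in m, angles in rad, forces in N, time in s.
With the tool pointing down it reaches from about 0.375 to 0.975 m from the base axis. Payload 3.8 kg.
Tool frame: the origin (TCP) lies midway between the tips of the shut fingers; the grasp point (between the pads) lies 19 mm behind it; z points along the fingers, y is the direction in which the jaws open and shut (so a half turn about z gives the same grasp; the last joint's range is limited). The gripper opens to 88 mm and grips with 3 to 60 N. Pads are 18 mm wide; open, the fingers measure 123 mm over their backs; the gripper's body (75 mm by 187 mm) begins 45 mm behind the grasp point.
Start: joints at [1.253, 0.264, 1.604, -0, 1.274, -0.037], TCP at [0.187, 0.649, 0.239] pointing down, gripper open.
Joint ranges: [-2.63, 2.63], [-0.94, 2.18], [0.31, 2.57], [-1.31, 4.45], [0, 2.66], [-2.55, 2.55]. Speed limits (rad/s): [2.57, 2.57, 3.14, 3.14, 3.14, 3.14].

### API

Orientations are given as a unit quaternion [x, y, z, w].
In Python, from workcell import readout, cams, manip gives the robot as it stands.
- The arm moves only by the tool play_rows, never from a script. Its argument "deltas" is one flat list of numbers, 5 for each row, row after row: the shift along the tool's x, y, z normalised to -1 to 1, where 1 is 15 cm, then the turn about the tool's z normalised to -1 to 1, where 1 is 60 degrees, then the opening, from -1 (shut) to 1 (fully open). In form: [x, y, z, yaw, grip, x, y, z, yaw, grip, ...]. A call has 1 to 20 rows; each row is the pose to reach, as a shift and turn from the pose measured when the call began, along the tool's axes at that moment; what a row does not reach only later rows make up. A row lasts 1/10 s, in which the tool goes at most 50 mm and 8.59 degrees, less where a joint would pass 70% of its speed; a pose out of reach is approached as far as the arm can. A call with a number of a shift or a turn outside -1 to 1 is refused whole. A call with a gripper value outside its range is refused whole. The fingers move at their own pace and stop on an object; the grip force is fixed at half the most. Time passes only in rows, so rows that repeat a pose let the fingers close. It gives the time, the measured TCP pose, the force and the opening at its end, in the units of the state.
- readout.state(): the state, without advancing time (a new reading comes with each control period).
- cams.snapshot(name): name is "scene" or "top" or "wrist"; returns a dict with "image" (400x640x3 uint8, red, green, blue), "z_map" (400x640 float32, m along the optical axis (not along the pixel's ray), 0 where there is no reading), "fx", "fy", "cx", "cy" (pixels), "T" (4x4, takes a point from camera to world coordinates). Camera axes: x right, y down, z forward; pixel columns grow to the right and rows downward; lengths in m; the calibration is good to about 2 mm. A picture is of the moment at which its call begins.
- manip.hand_in(): hands the job in, once; it reports no verdict.
The state is a dict: "clock": time; "qpos": joint angles; "qvel": joint speeds; "joint_efforts": joint torques, N m; "tool_pos": TCP position; "ee_rot": TCP orientation; "ft_force": force on the tool from outside, world axes, zero at the start; "torque": the same for the moment, N m; "opening": finger opening in m.
Only numpy, scipy, OpenCV 4.12 (cv2) and the standard library are available. Lean on these libraries where they do the work, as an engineer would, in place of code of your own. Each camera call takes 0.05 s, during which the arm holds its last target.

### The job

The instrument is stripped, so sort its parts for the next shops: lay the rotor shaft in the two vees of the shaft cradle, put the two amber lenses dome up in the cork-lined tray, one to each bay (either way round), set the mounting flange flat on its disc in the perforated wash basket, and stand the dented canister upright in the steel tote under the chute. Lower the glass lenses into place rather than dropping them, and leave the chute gate's lever alone.

Things in the scene. Friction and masses are not known exactly. Their poses are not given: they have to be found in the camera images.
- canister_center (a point): Centre (half-way up) of the loose dented grey sheet-metal instrument canister: an upright drum 60 mm in diameter, 76 mm tall, 0.2 to 0.33 kg, standing on the bench; z axis up along the drum. Point is 38 mm above its underside.
- shaft_center (a point): Centre of the loose steel rotor shaft, lying on the bench: 120 mm long along its x axis; a dark eight-sided core in the middle, 36 mm long and 24 mm across flats (it lies on one flat, two others stand vertical at its sides), and a round bright journal 14 mm in diameter and 42 mm long at each end. The point is on the shaft's axis, 12 mm above the bench at the start. Alike end for end; 0.18 to 0.3 kg.
- lens_a_center (a point): Centre (half-way up) of one loose amber glass indicator lens: round, 40 mm in diameter, straight side 13 mm high, shallow dome on top, 21 mm tall in all; flat underside 10.5 mm below the point; z axis up through the dome. About 0.05 kg.
- lens_b_center (a point): Centre of the other amber lens, identical to the first.
- flange_center (a point): Centre (half-way up) of the loose cast-aluminium mounting flange: a disc 90 mm in diameter and 10 mm thick lying flat, with a round hub 36 mm in diameter standing on its middle up to 50 mm above the underside (ribs and bolt bosses stay below 22 mm). The point is 25 mm above the underside; z axis up along the hub. 0.2 to 0.33 kg. Take it by the hub.
- lens_tray: Fixed shallow wooden tray, 143 mm (its x) by 114 mm (its y), rim 14 mm high, origin at the centre of its underside on the bench. Two cork-lined bays side by side along its x, centres at x = -34.5 and +34.5 mm, y = 0; each bay is 64 mm (x) by 104 mm (y) inside, lining 6 mm above the underside. Fingers have most room when they close along the tray's y.
- shaft_cradle: Fixed dark steel base plate, 130 mm (its x) by 80 mm (its y) by 8 mm, with two white 90-degree vee saddles at x = -39 and +39 mm, each 16 mm thick in x and about 31 mm wide at the mouth, the mouth 42 mm above the underside. Origin at the centre of the underside on the bench. The shaft's journals rest in the vees, the axis along the cradle's x at a height of 36 mm, the core in the 62 mm gap between the saddles.
- wash_basket: Fixed square perforated aluminium wash basket, inside 120 by 120 mm, floor 4 mm above the underside, rim 25 mm high, a small bail on the +x and -x sides. Origin at the centre of the underside on the bench.
- tote: Fixed plain sheet-steel tote, outside 130 mm (its x) by 210 mm (its y), walls 4 mm, floor 3 mm above the underside, rim 60 mm high; origin at the centre of the underside on the bench. The lip of a 120 mm wide sheet-metal chute hangs over its -y end, about 118 mm above the bench and from about 75 to 95 mm out from the tote's centre; from there the chute climbs away to -y.
- gate_lever (a joint): Angle of the chute's gate lever (rad): 0 = gate shut, held there by a spring; grows as it is pulled. The steel lever with a black ball knob stands on the robot's side (-x) of the chute, about 100 mm to -x and 110 to 160 mm to -y of the tote's centre, from 240 to 380 mm above the bench. Not to be moved.
Things that resemble listed ones, but are neither listed nor needed, are in the scene too. Leave any pink look-alike of the shaft_cradle alone.

How it is judged:
By the outcome, as a careful person would: the job done as asked, in the order asked, and still so for the second after the job is handed in, with the robot touching nothing.
It also fails if it takes over 144 s, if anything falls off the work surface, if the arm or the gripper's body presses on something with over 40 N, if the wrist force passes 120 N, or if a joint passes its speed limit or range.

## Working session

There is one attempt and no reset: what is moved stays moved. The work goes in short steps, Python scripts to look and compute and a tool call to move; the robot and the scene stay as the last step left them, time stands still between calls to the robot, and variables do not carry over. Pictures are saved under pics/ and viewed, and the job is handed in when it is done.

Besides the shell and the picture viewer there is one more tool, called after ">>>" in YAML: its name, and indented under it one key for each argument. play_rows: Moves the arm, as the interface text tells. Its arguments: {"type":"object","properties":{"deltas":{"type":"array","items":{"type":"number"}}},"required":["deltas"]}

```bash
ls; mkdir -p pics; python3 - <<'E'
from workcell import readout,cams
import cv2
print(readout.state())
for n in ["scene","top","wrist"]:
    s=cams.snapshot(n); cv2.imwrite(f"pics/{n}0.png",s["image"][:,:,::-1]); print(n,s["fx"],s["cx"],s["cy"],s["T"].round(3).tolist(),(s["z_map"]>0).mean())
E
```

```text
pics
{'clock': 0.0, 'qpos': array([ 1.25308413e+00,  2.64719278e-01,  1.60534455e+00,  1.20962914e-05,
        1.27371593e+00, -3.69042171e-02]), 'qvel': array([-1.46398252e-03, -6.08431751e-05,  3.15441354e-04,  1.07694163e-03,
        2.77174586e-03, -1.49439496e-03]), 'joint_efforts': array([ 2.07367343e-04, -5.02096796e+01, -3.56881607e+01,  7.27285375e-02,
        2.90433678e-02, -1.61064982e-04]), 'tool_pos': array([0.18684475, 0.64789191, 0.23742674]), 'ee_rot': array([ 1.39944817e-01,  9.90158701e-01, -1.07539114e-03, -1.98572644e-04]), 'ft_force': array([-0.43814557,  0.20779648,  0.44888036]), 'torque': array([ 0.01483498, -0.03445376, -0.07971505]), 'opening': 0.08806867522741586}
scene 383.3022015215031 325.2199913603118 205.07329295528706 [[-0.483, 0.589, -0.648, 1.163], [0.875, 0.341, -0.343, 0.205], [0.019, -0.733, -0.68, 0.846], [0.0, 0.0, 0.0, 1.0]] 0.99616796875
top 509.0288408668011 320.0114519741827 212.91890702941004 [[-0.004, -0.997, 0.081, 0.382], [-1.0, 0.003, -0.014, -0.112], [0.014, -0.081, -0.997, 1.736], [0.0, 0.0, 0.0, 1.0]] 0.9959921875
wrist 307.4925299404595 320.023277460837 203.1415923662804 [[0.277, 0.918, 0.282, 0.114], [0.961, -0.264, -0.083, 0.67], [-0.002, 0.295, -0.956, 0.383], [0.0, 0.0, 0.0, 1.0]] 0.99591015625
```

View pics/top0.png

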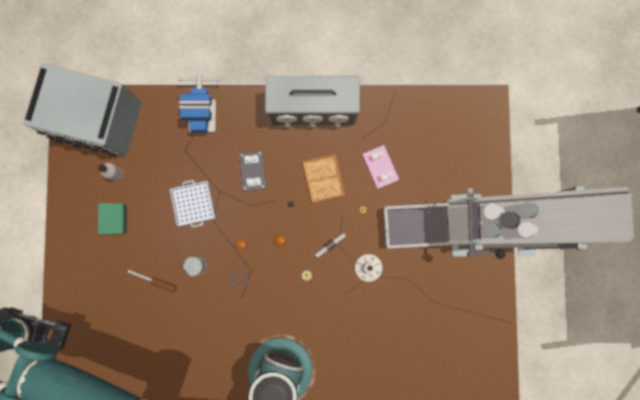

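View pics/scene0.png

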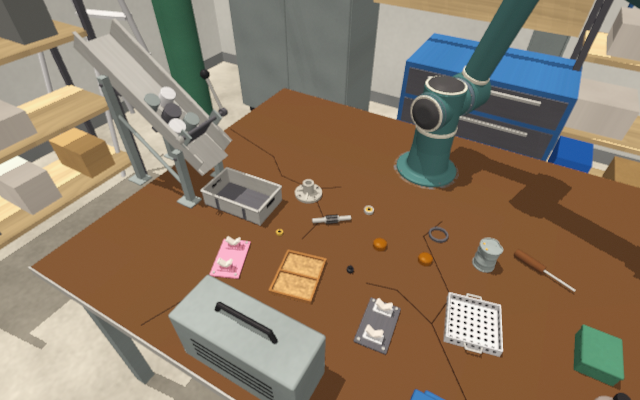

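View pics/wrist0.png

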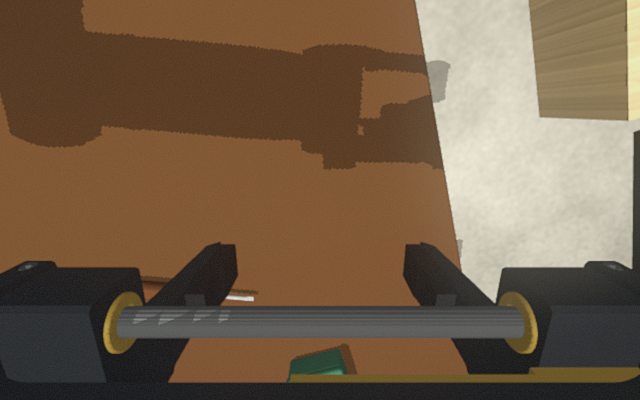

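The top picture shows the real grey cradle at (253,171), the pink one at (381,167), tray (324,178), basket (193,204), tote (420,227), flange (368,268), shaft (331,245), lenses (241,244) and (280,240), and canister (194,266). Next I measure these.

```bash
cat > h.py <<'E'
import numpy as np,cv2
from workcell import readout,cams
def snap(n):
    s=cams.snapshot(n)
    v,u=np.mgrid[0:400,0:640]
    z=s["z_map"].astype(float)
    P=np.stack([(u-s["cx"])/s["fx"]*z,(v-s["cy"])/s["fy"]*z,z],-1)
    s["W"]=P@s["T"][:3,:3].T+s["T"][:3,3]
    s["W"][z<=0]=np.nan
    s["hsv"]=cv2.cvtColor(s["image"],cv2.COLOR_RGB2HSV)
    return s
def ray(s,uv,h):
    uv=np.atleast_2d(uv).astype(float)
    d=np.c_[(uv[:,0]-s["cx"])/s["fx"],(uv[:,1]-s["cy"])/s["fy"],np.ones(len(uv))]@s["T"][:3,:3].T
    o=s["T"][:3,3]
    return o+d*((h-o[2])/d[:,2])[:,None]
def proj(s,p):
    c=(np.asarray(p)-s["T"][:3,3])@s["T"][:3,:3]
    return c[:2]/c[2]*[s["fx"],s["fy"]]+[s["cx"],s["cy"]]
def ang(a): return np.degrees(a)
E
python3 - <<'E'
from h import *
t=snap("top"); s=snap("scene")
np.savez("pics/d0.npz",tW=t["W"],sW=s["W"])
for n,(u,v) in dict(cradle=(253,171),tray=(324,178),basket=(193,204),tote=(420,227),flange=(368,268),shaft=(331,245),la=(241,244),lb=(280,240),can=(194,266)).items():
    W=t["W"][v,u]; print(n,W.round(3),proj(s,W).round(0))
# bench height both
print(np.median(t["W"][280:300,300:340,2]),np.median(s["W"][150:170,310:330,2]))
c=t["image"][120:300,160:480]; cv2.imwrite("pics/topc.png",cv2.resize(c,None,fx=2.5,fy=2.5,interpolation=cv2.INTER_CUBIC)[:,:,::-1])
c=s["image"][150:370,180:520]; cv2.imwrite("pics/scenec.png",cv2.resize(c,None,fx=2.3,fy=2.3,interpolation=cv2.INTER_CUBIC)[:,:,::-1])
E
```

```text
cradle [0.668 0.092 0.008] [377. 322.]
tray [ 0.643 -0.151  0.008] [297. 274.]
basket [0.555 0.296 0.004] [472. 324.]
tote [ 0.474 -0.478  0.002] [239. 199.]
flange [ 0.336 -0.296  0.026] [309. 188.]
shaft [ 0.413 -0.173  0.022] [330. 216.]
la [0.418 0.129 0.023] [425. 255.]
lb [ 0.431 -0.002  0.029] [380. 239.]
can [0.346 0.273 0.076] [489. 245.]
nan nan
```

View pics/topc.png

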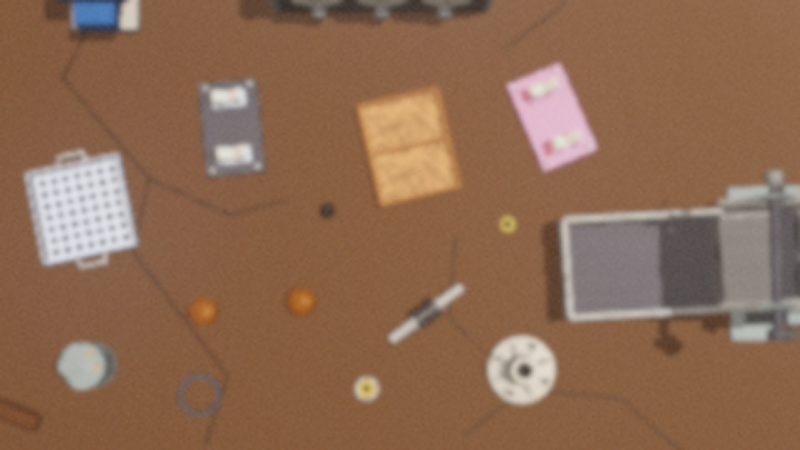

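View pics/scenec.png

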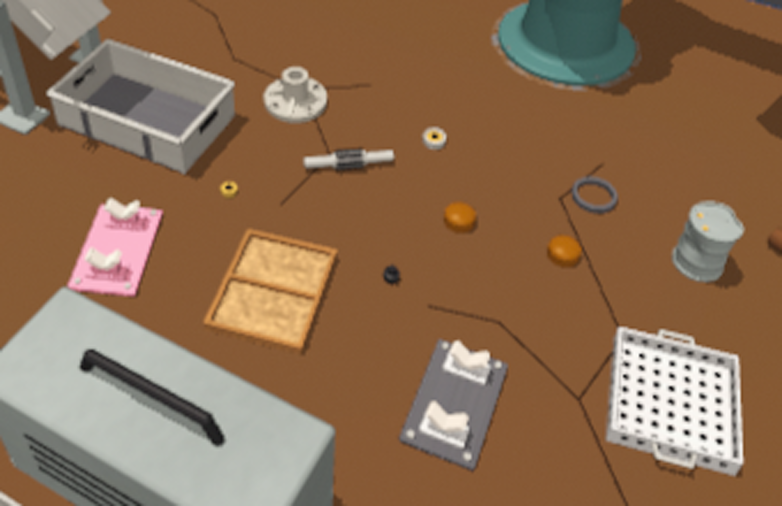

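```bash
cat > m.py <<'E'
from h import *
np.set_printoptions(suppress=True,precision=4)
R=dict(shaft=(.413,-.173,.08),la=(.418,.129,.04),lb=(.431,-.002,.04),flange=(.336,-.296,.07),can=(.346,.273,.06),cradle=(.668,.092,.09),tray=(.643,-.151,.1),basket=(.555,.296,.1),tote=(.474,-.45,.14))
for n in ["top","scene"]:
    s=snap(n); W=s["W"]
    b=np.abs(W[...,0]-.5)+np.abs(W[...,1])<.08
    print(n,"bench z",np.nanmedian(W[b][:,2]),"sd",np.nanstd(W[b][:,2]))
    b0=np.nanmedian(W[b][:,2])
    notbench=~((s["hsv"][...,0]<14)&(s["hsv"][...,1]>110)&(s["hsv"][...,2]<150))
    for k,(x,y,r) in R.items():
        d=np.hypot(W[...,0]-x,W[...,1]-y)<r
        m=d&(W[...,2]>b0+(.006))
        if k in("tray","cradle"): m=d&(notbench|m)
        lab,L,st,_=cv2.connectedComponentsWithStats(m.astype(np.uint8))
        if lab<2: print(k,"none");continue
        i=1+st[1:,4].argmax(); m=L==i
        P=W[m]; z=P[:,2]
        (c,sz,a)=cv2.minAreaRect(P[:,:2].astype(np.float32)*1000)
        print(k,m.sum(),"rect c",np.round(c,1),"size",np.round(sz,1),"ang",round(a,1),"mean",P[:,:2].mean(0)*1000,"z pct",np.percentile(z,[5,50,90,97]).round(4))
E
python3 m.py
```

```text
top bench z 0.0006400658031335826 sd 0.006095616561865195
shaft 199 rect c [ 413.7 -170.4] size [ 29.1 122.9] ang 36.6 mean [ 415.5541 -171.4012] z pct [0.0112 0.0189 0.0262 0.0278]
la 121 rect c [419.8 128.6] size [38.8 38. ] ang 42.4 mean [419.138  128.6528] z pct [0.0094 0.0175 0.0231 0.0269]
lb 115 rect c [432.7  -0.9] size [41.  37.4] ang 88.6 mean [432.1851  -2.5937] z pct [0.009  0.0183 0.0235 0.0257]
flange 509 rect c [ 339.  -299.3] size [85.3 94.2] ang 89.6 mean [ 338.6763 -298.5743] z pct [0.0079 0.014  0.0446 0.0526]
can 328 rect c [347.9 276.1] size [59.9 55.7] ang 87.3 mean [348.4597 272.3593] z pct [0.0267 0.0732 0.0788 0.0814]
cradle 1031 rect c [670.4  95. ] size [145.5  94.8] ang 4.2 mean [668.6705  94.8519] z pct [-0.0022  0.0085  0.0258  0.0401]
tray 1563 rect c [ 644.9 -149.8] size [159.3 131.5] ang 15.3 mean [ 643.7291 -148.733 ] z pct [-0.0019  0.0071  0.0146  0.0187]
basket 470 rect c [557.  295.4] size [156.2 135.7] ang 9.9 mean [561.5526 297.605 ] z pct [0.0071 0.0169 0.027  0.0294]
tote 1719 rect c [ 480.6 -470. ] size [239.8 157.5] ang 89.9 mean [ 483.1279
[... 499 characters left out ...]
ze [84.5 86.8] ang 28.9 mean [ 347.3397 -290.9329] z pct [0.007  0.0117 0.0472 0.0497]
can 675 rect c [348.6 277.9] size [63.  56.9] ang 38.9 mean [359.5457 278.7903] z pct [0.0119 0.0648 0.0749 0.0763]
cradle 2113 rect c [658.1  80.6] size [152.1 163.9] ang 76.6 mean [668.1098  91.6775] z pct [-0.0018  0.0074  0.0278  0.0381]
tray 2501 rect c [ 643.1 -167.2] size [192.2 166.1] ang 12.2 mean [ 649.1109 -153.3993] z pct [-0.0019  0.0052  0.0124  0.0144]
basket 991 rect c [556.8 296.9] size [158.7 126.8] ang 12.2 mean [560.84   301.6773] z pct [0.0067 0.0188 0.0248 0.0259]
tote 2075 rect c [ 478.9 -456.5] size [142.1 220.2] ang 3.9 mean [ 480.3574 -456.6587] z pct [0.0084 0.0373 0.0595 0.0614]
```

```bash
cat >> h.py <<'E'
from scipy.spatial.transform import Rotation as Ro
np.set_printoptions(suppress=True,precision=4)
def go(x,y,z,yaw=None):
    """norm. numbers for target TCP world, yaw=tool x heading deg"""
    st=readout.state(); R=Ro.from_quat(st["ee_rot"]); M=R.as_matrix()
    d=(np.array([x,y,z])-st["tool_pos"])@M
    h=np.degrees(np.arctan2(M[1,0],M[0,0]))
    t=0 if yaw is None else ((h-yaw+180)%360-180)
    print("at",st["tool_pos"],"heading",round(h,2),"tilt",np.round(np.degrees(np.arccos(-M[2,2])),2),"open",round(st["opening"],4),"t",round(st["clock"],1))
    print("norm",np.round(d/.15,3),"yaw",round(t/60,3),"turn deg",round(t,1),"dist mm",round(np.linalg.norm(d)*1000))
E
python3 -c "
from h import *
go(.40,.40,.27,130); go(.33,.52,.27,140)"
```

```text
at [0.187  0.6484 0.2384] heading 163.91 tilt 0.03 open 0.0884 t 0.3
norm [-1.823 -1.198 -0.21 ] yaw 0.565 turn deg 33.9 dist mm 329
at [0.187  0.6484 0.2384] heading 163.91 tilt 0.03 open 0.0884 t 0.3
norm [-1.153 -0.558 -0.21 ] yaw 0.399 turn deg 23.9 dist mm 195
```

>>> play_rows:
  deltas: [-0.33, -0.2, -0.1, 0.14, 1, -0.66, -0.4, -0.2, 0.28, 1, -1, -0.6, -0.2, 0.4, 1, -1, -0.6, -0.2, 0.4, 1, -1, -0.6, -0.2, 0.4, 1]

```text
clock: 0.85
tool_pos: [0.3088, 0.5181, 0.2693]
ee_rot: [0.345, 0.939, 0.0, 0.001]
ft_force: [0.1, 0.7, -0.1]
opening: 0.0877
```

```bash
python3 -c "
from h import *
go(.42,.37,.27,125); go(.42,.28,.27,125)"
```

```text
at [0.3088 0.5181 0.2693] heading 139.68 tilt 0.08 open 0.0877 t 0.8
norm [-1.204 -0.273 -0.004] yaw 0.245 turn deg 14.7 dist mm 185
at [0.3088 0.5181 0.2693] heading 139.68 tilt 0.08 open 0.0877 t 0.8
norm [-1.592 -0.73  -0.003] yaw 0.245 turn deg 14.7 dist mm 263
```

>>> play_rows:
  deltas: [-0.33, -0.15, 0, 0.1, 1, -0.66, -0.3, 0, 0.2, 1, -1, -0.5, 0, 0.25, 1, -1, -0.5, 0, 0.25, 1, -1, -0.5, 0, 0.25, 1]

```text
clock: 1.35
tool_pos: [0.375, 0.3623, 0.2695]
ee_rot: [0.465, 0.885, 0.0, 0.001]
ft_force: [0.1, -0.1, -0.2]
opening: 0.0878
```

```bash
python3 -c "
from h import *
s=snap('wrist');cv2.imwrite('pics/w1.png',s['image'][:,:,::-1])
go(.45,.22,.27,125); go(.45,.13,.27,125)"
```

```text
at [0.3746 0.3638 0.2696] heading 124.58 tilt 0.09 open 0.0882 t 1.4
norm [-1.074 -0.13  -0.003] yaw -0.007 turn deg -0.4 dist mm 162
at [0.3746 0.3638 0.2696] heading 124.58 tilt 0.09 open 0.0882 t 1.4
norm [-1.568 -0.471 -0.003] yaw -0.007 turn deg -0.4 dist mm 246
```

View pics/w1.png

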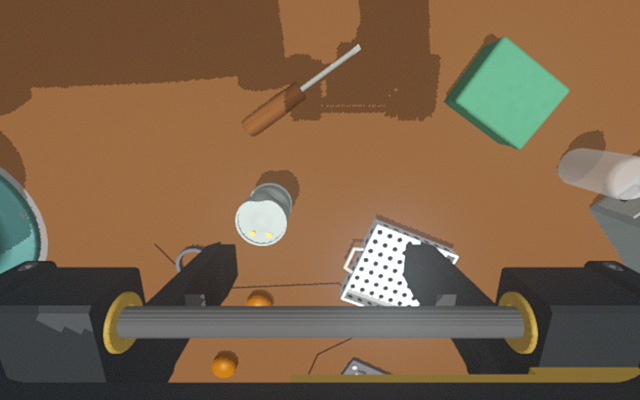

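The wrist view shows the canister (262,222), the basket (400,265) and the lenses at the bottom (259,299), (224,364). I carry on to the shaft.

>>> play_rows:
  deltas: [-0.33, -0.1, 0, 0, 1, -0.66, -0.2, 0, 0, 1, -1, -0.3, 0, 0, 1, -1, -0.3, 0, 0, 1]

```text
clock: 1.8
tool_pos: [0.4237, 0.2127, 0.2697]
ee_rot: [0.466, 0.885, 0.0, 0.001]
ft_force: [0.6, 0.6, 0.2]
opening: 0.0882
```

>>> play_rows:
  deltas: [-0.33, -0.13, 0, 0, 1, -0.66, -0.26, 0, 0, 1, -1, -0.4, 0, 0, 1, -1, -0.4, 0, 0, 1, -1, -0.4, 0, 0, 1]

```text
clock: 2.3
tool_pos: [0.4598, 0.0553, 0.2698]
ee_rot: [0.467, 0.884, 0.001, 0.001]
ft_force: [-1.0, 0.2, 0.4]
opening: 0.0883
```

```bash
python3 -c "
from h import *
s=snap('wrist');cv2.imwrite('pics/w2.png',s['image'][:,:,::-1])
go(.43,-.05,.27,125); go(.418,-.169,.2,125)"
```

```text
at [0.4594 0.0563 0.2697] heading 124.39 tilt 0.12 open 0.088 t 2.4
norm [-0.474 -0.562 -0.003] yaw -0.01 turn deg -0.6 dist mm 110
at [0.4594 0.0563 0.2697] heading 124.39 tilt 0.12 open 0.088 t 2.4
norm [-1.084 -1.077  0.462] yaw -0.01 turn deg -0.6 dist mm 239
```

View pics/w2.png

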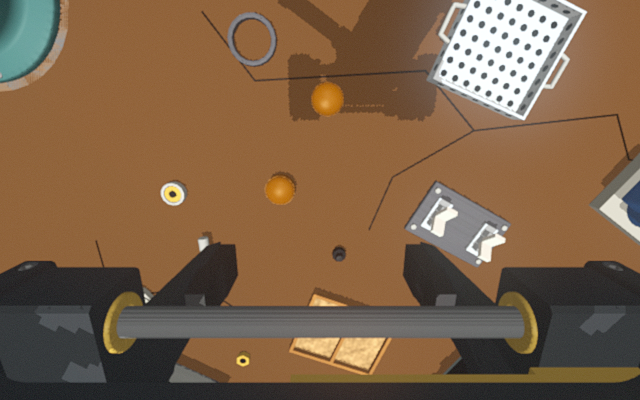

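This view shows the basket (510,55), both lenses (327,98) and (280,189), and the cradle (458,222). I measure these now, by ray and by depth, and then go over the shaft.

```bash
cat > lens.py <<'E'
from h import *
def lenses(cam):
    s=snap(cam); h=s["hsv"]
    m=((h[...,0]>8)&(h[...,0]<22)&(h[...,1]>215)&(h[...,2]>140)).astype(np.uint8)
    m=cv2.morphologyEx(m,cv2.MORPH_OPEN,np.ones((3,3)))
    n,L,st,c=cv2.connectedComponentsWithStats(m)
    for i in range(1,n):
        if st[i,4]<40: continue
        cnt=cv2.findContours((L==i).astype(np.uint8),0,1)[0][0]
        (u,v),r=cv2.minEnclosingCircle(cnt)
        W=s["W"][L==i]
        print(cam,"px",st[i,:4],st[i,4],"cc",np.round((u,v),1),"ray z.010",ray(s,(u,v),.010)[0],"depth top z",np.nanpercentile(W[:,2],97),"depth rect",(lambda q:(np.round(q[0],1),np.round(q[1],1)))(cv2.minAreaRect(W[:,:2].astype(np.float32)*1000)))
for c in ["wrist","scene","top"]: lenses(c)
E
python3 lens.py
cat > cradle.py <<'E'
from h import *
import sys
# saddles: bright low-saturation near cradle ; z>15mm
def cradle(cam):
    s=snap(cam); W=s["W"]
    near=np.hypot(W[...,0]-.669,W[...,1]-.093)<.085
    m=near&(W[...,2]>.015)
    P=W[m]
    # split in two along main axis
    k,lab,c=cv2.kmeans(P[:,:2].astype(np.float32),2,None,(3,50,1e-6),5,0)
    for i in (0,1):
        Q=P[lab[:,0]==i]; r=cv2.minAreaRect(Q[:,:2].astype(np.float32)*1000)
        print(cam,"saddle n",len(Q),"rect c",np.round(r[0],1),np.round(r[1],1),round(r[2],1),"zmax",np.nanpercentile(Q[:,2],[90,97]))
    pl=near&(W[...,2]>.0035)&(W[...,2]<.015)&(s["hsv"][...,1]<110)
    pl=cv2.morphologyEx((pl|m).astype(np.uint8),cv2.MORPH_OPEN,np.ones((3,3)))
    cnt=max(cv2.findContours(pl,0,1)[0],key=cv2.contourArea)[:,0]
    # plate rays at 8mm
    cn=[q for q in cnt if near[q[1],q[0]]]
    P=W[pl>0]; P=P[P[:,2]<.015]; r=cv2.minAreaRect(P[:,:2].astype(np.float32)*1000)
    print(cam,"plate rect",np.round(r[0],1),np.round(r[1],1),round(r[2],1),"z",np.nanmedian(P[:,2]))
for c in sys.argv[1:] or ["wrist","scene","top"]: cradle(c)
E
python3 cradle.py
python3 - <<'E'
from h import *
s=snap("wrist")
c=s["image"][150:290,360:560]; cv2.imwrite("pics/w2c.png",cv2.resize(c,None,fx=4,fy=4,interpolation=cv2.INTER_CUBIC)[:,:,::-1])
E
```

```text
wrist px [313  84  29  32] 455 cc [326.6  99.6] ray z.010 [0.4178 0.1337 0.01  ] depth top z 0.020224042062308205 depth rect (array([nan, nan]), array([0., 0.]))
wrist px [266 179  27  25] 256 cc [279.3 190.6] ray z.010 [0.4316 0.0009 0.01  ] depth top z 0.020682747252875215 depth rect (array([430.8,   0.3]), array([30.2, 35. ]))
scene px [375 239  11   9] 63 cc [380.  242.5] ray z.010 [ 0.4274 -0.0006  0.01  ] depth top z 0.022459674926049496 depth rect (array([434.1,   1.3]), array([28. , 29.7]))
scene px [420 253  12  10] 78 cc [425.5 257. ] ray z.010 [0.4136 0.1322 0.01  ] depth top z 0.02171888742676375 depth rect (array([417.6, 133.6]), array([35.7, 27.5]))
wrist saddle n 496 rect c [631.2  93.4] [17.4 39.5] 5.1 zmax [0.0404 0.0413]
wrist saddle n 522 rect c [708.9 101.1] [17.7 39.5] 6.4 zmax [0.0401 0.0414]
wrist plate rect [669.6  97.1] [130.6  80.3] 5.6 z 0.008052252956643413
scene saddle n 165 rect c [708.3 100.6] [39.1 22.3] 87.1 zmax [0.0399 0.0413]
scene saddle n 150 rect c [633.9  92.9] [22.7 39.3] 6.6 zmax [0.0394 0.0411]
scene plate rect [670.4  96.6] [130.1  79.7] 5.4 z 0.0074635721778553155
top saddle n 91 rect c [702.6  95.4] [60.8 72.4] 3.6 zmax [0.0423 0.0469]
top saddle n 98 rect c [636.8  89.8] [62.1 74.9] 10.4 zmax [0.0415 0.0448]
top plate rect [669.4  94.4] [129.8  82.7] 5.5 z 0.008558221731173932
```

View pics/w2c.png

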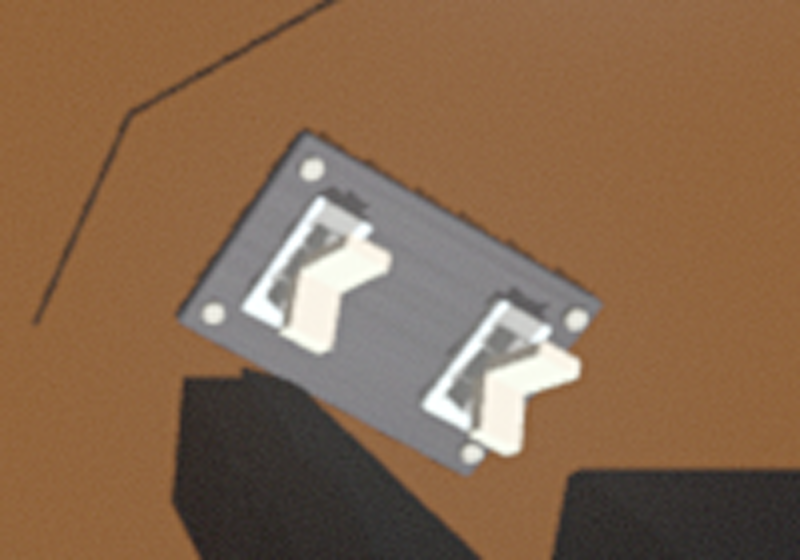

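Wrist, scene and text agree on the cradle: centre (0.670, 0.097), x at 5.6°, and the size matches. On to the shaft.

>>> play_rows:
  deltas: [-0.27, -0.27, 0, 0, 1, -0.54, -0.54, 0, 0, 1, -0.8, -0.8, 0, 0, 1, -0.8, -0.8, 0, 0, 1, -0.8, -0.8, 0, 0, 1]

```text
clock: 3.2
tool_pos: [0.4277, -0.1123, 0.2698]
ee_rot: [0.467, 0.884, 0.0, 0.001]
ft_force: [-0.1, 0.1, -0.2]
opening: 0.0883
```

```bash
cat > shaft.py <<'E'
from h import *
import sys
x,y,r=map(float,sys.argv[2:5]) if len(sys.argv)>2 else (.418,-.169,.085)
s=snap(sys.argv[1]); W=s["W"]
m=(np.hypot(W[...,0]-x,W[...,1]-y)<r)&(W[...,2]>.006)&(W[...,2]<.06)&(s["hsv"][...,1]<110)
n,L,st,_=cv2.connectedComponentsWithStats(m.astype(np.uint8))
for i in range(1,n):
    if st[i,4]<100: continue
    P=W[L==i]; rr=cv2.minAreaRect(P[:,:2].astype(np.float32)*1000)
    print(st[i],"rect",np.round(rr[0],1),np.round(rr[1],1),round(rr[2],1),"z",np.percentile(P[:,2],[50,90,97]))
    l=cv2.fitLine(P[:,:2].astype(np.float32),cv2.DIST_L2,0,.001,.001).ravel(); print("line ang",np.degrees(np.arctan2(l[1],l[0])),l[2:])
cv2.imwrite("pics/"+sys.argv[-1],s["image"][:,:,::-1])
E
python3 shaft.py wrist .418 -.169 .085 w3.png; python3 -c "
from h import *
go(.415,-.169,.1)"
```

```text
[ 278  152   21   87 1157] rect [ 414.8 -167.3] [ 26.7 119.4] 35.9 z [0.0186 0.0246 0.0256]
line ang -53.06859 [ 0.4133 -0.1643]
at [ 0.428  -0.111   0.2697] heading 124.41 tilt 0.13 open 0.0883 t 3.2
norm [-0.269 -0.292  1.131] yaw 0.0 turn deg 0 dist mm 180
```

View pics/w3.png

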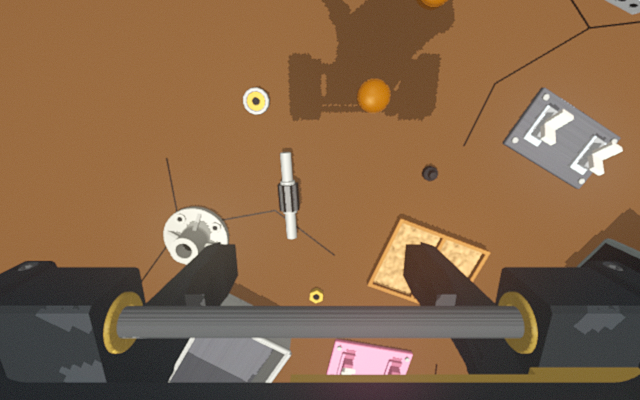

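The picture shows the shaft from (286,152) to (292,238), with the flange at (195,235) and the tray at (430,255). I refine the axis from its top line and by rays, and get the tray from this view too.

```bash
python3 - <<'E'
from h import *
s=snap("wrist")
W=s["W"]
m=(np.hypot(W[...,0]-.415,W[...,1]+.167)<.03)&(W[...,2]>.0215)
P=W[m]; r=cv2.minAreaRect(P[:,:2].astype(np.float32)*1000); print("core top",m.sum(),np.round(r[0],1),np.round(r[1],1),r[2],P.mean(0))
# ray for end contour: per-row mid in colour mask
h=s["hsv"]; col=(h[...,1]<90); col[:, :270]=0; col[:,305:]=0
rows=[]
for v in range(150,242):
    u=np.where(col[v])[0]
    if len(u)>5: rows.append((u.mean(),v,len(u)))
rows=np.array(rows); print(rows[0],rows[-1])
q=ray(s,rows[:,:2],.012); l=cv2.fitLine(q[:,:2].astype(np.float32),cv2.DIST_HUBER,0,.001,.001).ravel()
print("ray axis ang",np.degrees(np.arctan2(l[1],l[0])),"ends",q[0],q[-1],"mid",(q[0]+q[-1])/2,"len",np.linalg.norm(q[0]-q[-1]))
# tray: cork/wood colour mask
m=(h[...,0]>9)&(h[...,0]<24)&(h[...,2]>150)&(np.hypot(W[...,0]-.643,W[...,1]+.15)<.1)
P=W[m]; P=P[P[:,2]<.03]; r=cv2.minAreaRect(P[:,:2].astype(np.float32)*1000); print("tray",m.sum(),np.round(r[0],1),np.round(r[1],1),round(r[2],2),"z",np.percentile(P[:,2],[5,30,50,97]))
E
```

```text
core top 342 [ 412.5 -163. ] [17.5 49. ] 36.7386589050293 [ 0.4126 -0.1649  0.0563]
[284.5 153.   10. ] [290.5 239.    8. ]
ray axis ang -53.22208 ends [ 0.3788 -0.1193  0.012 ] [ 0.4514 -0.2175  0.012 ] mid [ 0.4151 -0.1684  0.012 ] len 0.1220754881070524
tray 6960 [ 628.3 -139. ] [199.6 162.9] 53.3 z [-0.001   0.0002  0.0043  0.0145]
```

```bash
python3 -c "
from h import *
go(.415,-.168,.14,126.8);go(.415,-.168,.004,126.8)"
```

```text
at [ 0.4282 -0.1103  0.2697] heading 124.5 tilt 0.13 open 0.0877 t 3.3
norm [-0.267 -0.292  0.864] yaw -0.038 turn deg -2.3 dist mm 143
at [ 0.4282 -0.1103  0.2697] heading 124.5 tilt 0.13 open 0.0877 t 3.3
norm [-0.267 -0.294  1.771] yaw -0.038 turn deg -2.3 dist mm 272
```

>>> play_rows:
  deltas: [-0.13, -0.15, 0.1, -0.038, 1, -0.267, -0.292, 0.4, -0.038, 1, -0.267, -0.292, 0.7, -0.038, 1, -0.267, -0.292, 0.9, -0.038, 1, -0.267, -0.292, 0.9, -0.038, 1, -0.267, -0.292, 0.9, -0.038, 1]

```text
clock: 3.9
tool_pos: [0.4154, -0.1668, 0.1348]
ee_rot: [0.447, 0.894, 0.001, 0.0]
ft_force: [0.0, -0.0, -0.5]
opening: 0.0883
```

```bash
python3 shaft.py wrist .415 -.168 .085 w4.png; python3 -c "
from h import *
go(.415,-.168,.004,126.8)"
```

```text
[ 303  130   30  131 2631] rect [ 414.4 -167.8] [ 26.3 119.8] 36.9 z [0.0186 0.0244 0.0254]
line ang -53.01414 [ 0.4121 -0.1643]
at [ 0.4166 -0.1675  0.1362] heading 126.88 tilt 0.24 open 0.0881 t 4.0
norm [ 0.006 -0.013  0.881] yaw 0.001 turn deg 0.1 dist mm 132
```

View pics/w4.png

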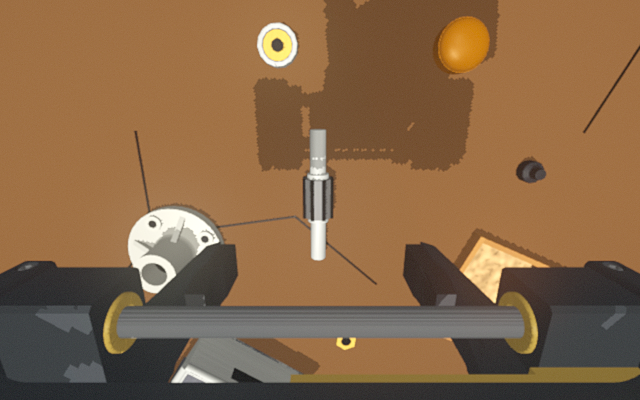

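>>> play_rows:
  deltas: [0, 0, 0.25, 0, 1, 0, -0.01, 0.5, 0, 1, 0, -0.01, 0.7, 0, 1, 0, -0.01, 0.8, 0, 1, 0, -0.01, 0.87, 0, 1, 0, -0.01, 0.88, 0, 1, 0, -0.01, 0.88, 0, 1, 0, -0.01, 0.88, 0, -1, 0, -0.01, 0.88, 0, -1, 0, -0.01, 0.88, 0, -1, 0, -0.01, 0.88, 0, -1, 0, -0.01, 0.88, 0, -1, 0, -0.01, 0.88, 0, -1, 0, -0.01, 0.88, 0, -1, 0, -0.01, 0.88, 0, -1]

```text
clock: 5.45
tool_pos: [0.4158, -0.1683, 0.0041]
ee_rot: [0.447, 0.894, 0.001, 0.002]
ft_force: [-1.2, -1.9, 1.7]
opening: 0.026
```

```bash
python3 shaft.py wrist .415 -.168 .085 w5.png; python3 -c "
from h import *
go(.415,-.168,.15,126.8)"
```

```text
[  249   144   144   162 11365] rect [ 401.2 -154.9] [53.3 78.1] 62.2 z [0.0217 0.0467 0.0505]
line ang -50.218933 [ 0.4064 -0.1555]
[306 339  26  33 784] rect [ 444.2 -206.9] [13.9 22.9] 37.7 z [0.0178 0.0188 0.0193]
line ang -53.273922 [ 0.4443 -0.2069]
at [ 0.4156 -0.1684  0.0041] heading 126.89 tilt 0.2 open 0.0237 t 5.5
norm [ 0.003  0.001 -0.973] yaw 0.001 turn deg 0.1 dist mm 146
```

>>> play_rows:
  deltas: [0, 0, -0.1, 0, -1, 0, 0, -0.3, 0, -1, 0, 0, -0.6, 0, -1, 0, 0, -0.9, 0, -1, 0, 0, -0.97, 0, -1, 0, 0, -0.97, 0, -1]

```text
clock: 6.1
tool_pos: [0.4165, -0.1691, 0.1514]
ee_rot: [0.447, 0.894, 0.001, 0.004]
ft_force: [0.0, -0.3, -3.2]
opening: 0.0241
```

```bash
python3 -c "
from h import *
go(.54,-.035,.15,156);go(.67,.097,.15,185.6)"
```

```text
at [ 0.4165 -0.1691  0.1514] heading 126.89 tilt 0.45 open 0.0241 t 6.1
norm [0.221 1.195 0.014] yaw -0.485 turn deg -29.1 dist mm 182
at [ 0.4165 -0.1691  0.1514] heading 126.89 tilt 0.45 open 0.0241 t 6.1
norm [0.404 2.416 0.019] yaw -0.979 turn deg -58.7 dist mm 368
```

>>> play_rows:
  deltas: [0.03, 0.2, 0, -0.1, -1, 0.07, 0.4, 0, -0.2, -1, 0.1, 0.65, 0, -0.3, -1, 0.15, 0.85, 0, -0.4, -1, 0.17, 1, 0, -0.48, -1, 0.17, 1, 0, -0.48, -1, 0.17, 1, 0, -0.48, -1]

```text
clock: 6.8
tool_pos: [0.5191, -0.0582, 0.1489]
ee_rot: [0.211, 0.978, -0.0, 0.001]
ft_force: [-0.9, -0.3, -2.3]
opening: 0.0236
```

```bash
python3 -c "
from h import *
go(.67,.097,.15,185.6)"
```

```text
at [ 0.5191 -0.0582  0.1489] heading 155.69 tilt 0.13 open 0.0236 t 6.8
norm [-0.491  1.357 -0.007] yaw -0.499 turn deg -29.9 dist mm 216
```

>>> play_rows:
  deltas: [-0.08, 0.2, 0, -0.1, -1, -0.16, 0.45, 0, -0.2, -1, -0.25, 0.7, 0, -0.3, -1, -0.35, 0.95, 0, -0.4, -1, -0.36, 0.99, 0, -0.499, -1, -0.36, 0.99, 0, -0.499, -1, -0.36, 0.99, 0, -0.499, -1]

```text
clock: 7.5
tool_pos: [0.6277, 0.0538, 0.1474]
ee_rot: [-0.047, 0.999, -0.001, -0.001]
ft_force: [0.3, -0.2, -3.1]
opening: 0.0237
```

```bash
python3 -c "
from h import *
s=snap('wrist');cv2.imwrite('pics/w6.png',s['image'][:,:,::-1])
W=s['W']
m=(np.hypot(W[...,0]-.67,W[...,1]-.097)<.08)&(W[...,2]>.015)&(W[...,2]<.05)
P=W[m]; k,lab,c=cv2.kmeans(P[:,:2].astype(np.float32),2,None,(3,50,1e-6),5,0)
for i in (0,1):
    Q=P[lab[:,0]==i]; r=cv2.minAreaRect(Q[:,:2].astype(np.float32)*1000); print(len(Q),r)
go(.67,.097,.15,185.6);go(.67,.097,.028,185.6)"
```

```text
434 ((631.8223876953125, 83.5784683227539), (16.71263885498047, 19.014366149902344), 6.142384052276611)
516 ((630.00537109375, 103.42533874511719), (16.45623016357422, 20.726346969604492), 5.912490367889404)
at [0.6278 0.0536 0.1478] heading -174.58 tilt 0.12 open 0.0238 t 7.5
norm [-0.307  0.261 -0.016] yaw -0.003 turn deg -0.2 dist mm 61
at [0.6278 0.0536 0.1478] heading -174.58 tilt 0.12 open 0.0238 t 7.5
norm [-0.308  0.263  0.798] yaw -0.003 turn deg -0.2 dist mm 134
```

View pics/w6.png

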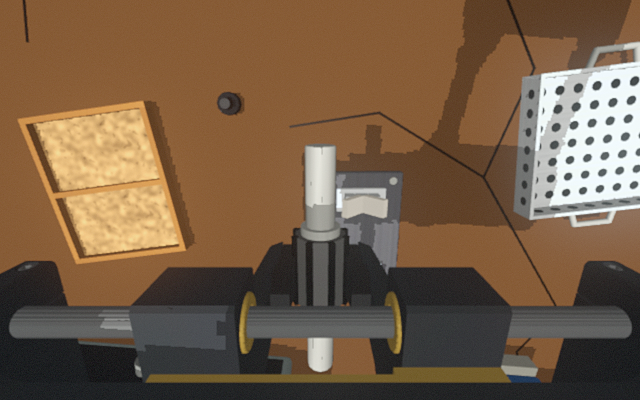

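The picture shows the shaft held between the fingers, the near saddle at (365,205), and the whole tray at (105,180). The near saddle agrees at (0.631, 0.0935). I move over the cradle and measure the tray from here.

```bash
cat > tray.py <<'E'
from h import *
s=snap('wrist');W=s['W'];h=s['hsv']
near=np.hypot(W[...,0]-.644,W[...,1]+.15)<.12
m=near&(((h[...,0]>10)&(h[...,0]<25)&(h[...,2]>170))|(W[...,2]>.01)&(W[...,2]<.02))
n,L,st,_=cv2.connectedComponentsWithStats(m.astype(np.uint8)); i=1+st[1:,4].argmax()
P=W[L==i]; rim=P[(P[:,2]>.0105)&(P[:,2]<.02)]
for q,nm in((P,'all'),(rim,'rim')):
    r=cv2.minAreaRect(q[:,:2].astype(np.float32)*1000); print(nm,len(q),np.round(r[0],1),np.round(r[1],1),round(r[2],1))
print(st[i],'z',np.percentile(P[:,2],[5,30,50,97]))
E
python3 tray.py
```

```text
all 17616 [ 646.1 -151.4] [151.4 130. ] 13.1
rim 4246 [ 642.6 -145.1] [143.4 116.2] 13.0
[   18   100   171   164 17616] z [0.0047 0.0056 0.0061 0.0145]
```

>>> play_rows:
  deltas: [-0.1, 0.08, 0, 0, -1, -0.2, 0.17, 0, 0, -1, -0.307, 0.262, 0, -0.003, -1, -0.307, 0.262, 0, -0.003, -1, -0.307, 0.262, 0, -0.003, -1]

```text
clock: 8.1
tool_pos: [0.6694, 0.0962, 0.1478]
ee_rot: [-0.048, 0.999, -0.001, -0.001]
ft_force: [-0.2, -0.7, -2.2]
opening: 0.0237
```

```bash
python3 -c "
from h import *
s=snap('wrist');cv2.imwrite('pics/w7.png',s['image'][:,:,::-1])
go(.67,.0972,.028,185.6)
W=s['W']
m=(np.hypot(W[...,0]-.63,W[...,1]-.093)<.09)&(W[...,2]>.09)&(W[...,2]<.17); m[:, :290]=0; m[:,350:]=0; m[240:]=0
P=W[m]; l=cv2.fitLine(P[:,:2].astype(np.float32),2,0,.001,.001).ravel(); r=cv2.minAreaRect(P[:,:2].astype(np.float32)*1000); print(len(P),np.degrees(np.arctan2(l[1],l[0])),l,r)
m=(W[...,2]>.095)&(W[...,2]<.18); m[:, :300]=0; m[:,340:]=0; m[225:]=0
"
```

```text
at [0.6692 0.096  0.1478] heading -174.46 tilt 0.15 open 0.0239 t 8.2
norm [-0.008  0.009  0.799] yaw -0.001 turn deg -0.1 dist mm 120
3246 5.50424 [0.9954 0.0959 0.6314 0.0936] ((631.3867797851562, 93.86002349853516), (45.20457077026367, 27.593809127807617), 4.952847957611084)
```

View pics/w7.png

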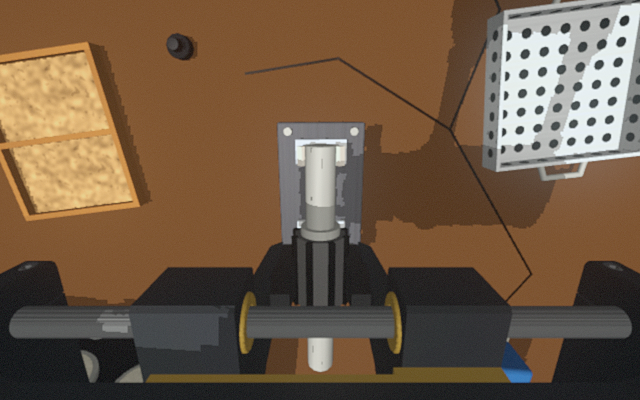

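The shaft is aligned with the cradle: axis at 5.5° through (0.6314, 0.0936), against the saddle at (0.631, 0.0935). I lower it.

>>> play_rows:
  deltas: [-0.008, 0.009, 0.2, 0, -1, -0.008, 0.009, 0.4, 0, -1, -0.008, 0.009, 0.6, 0, -1, -0.008, 0.009, 0.7, 0, -1, -0.008, 0.009, 0.75, 0, -1, -0.008, 0.009, 0.775, 0, -1, -0.008, 0.009, 0.785, 0, -1, -0.008, 0.009, 0.785, 0, -1]

```text
clock: 8.95
tool_pos: [0.6712, 0.0973, 0.0315]
ee_rot: [-0.048, 0.999, -0.001, 0.0]
ft_force: [-0.2, 0.0, -1.5]
opening: 0.0237
```

```bash
python3 -c "
from h import *
go(.67,.0972,.028,185.6)"
```

```text
at [0.6712 0.0973 0.0315] heading -174.46 tilt 0.13 open 0.0237 t 8.9
norm [0.008 0.    0.023] yaw -0.001 turn deg -0.1 dist mm 4
```

>>> play_rows:
  deltas: [0, 0, 0.01, 0, -1, 0, 0, 0.018, 0, -1, 0, 0, 0.024, 0, -1, 0, 0, 0.024, 0, -1, 0, 0, 0.024, 0, -1]

```text
clock: 9.45
tool_pos: [0.6718, 0.0972, 0.0286]
ee_rot: [-0.048, 0.999, -0.001, 0.001]
ft_force: [-0.4, -0.9, 1.9]
opening: 0.0238
```

>>> play_rows:
  deltas: [0, 0, 0, 0, 1, 0, 0, 0, 0, 1, 0, 0, 0, 0, 1, 0, 0, 0, 0, 1, 0, 0, 0, 0, 1, 0, 0, -0.2, 0, 1, 0, 0, -0.4, 0, 1, 0, 0, -0.7, 0, 1, 0, 0, -1, 0, 1, 0, 0, -1, 0, 1, 0, 0, -1, 0, 1]

```text
clock: 10.55
tool_pos: [0.6727, 0.0977, 0.1809]
ee_rot: [-0.048, 0.999, -0.001, 0.003]
ft_force: [0.3, 0.0, -0.7]
opening: 0.0881
```

```bash
python3 shaft.py wrist .67 .097 .085 w8.png; python3 tray.py;python3 -c "
from h import *
s=snap('wrist');W=s['W']
m=(np.hypot(W[...,0]-.67,W[...,1]-.097)<.085)&(W[...,2]>.0425)&(W[...,2]<.06)
P=W[m];print(m.sum(),P.mean(0),P[:,2].max())
r=cv2.minAreaRect(P[:,:2].astype(np.float32)*1000);print(r)
go(.55,.12,.2,125); go(.432,.001,.2)"
```

```text
[ 281  116   79  131 9002] rect [669.5  97.8] [129.2  79.8] 5.7 z [0.0086 0.0434 0.0482]
line ang 5.7367454 [0.6637 0.0973]
all 16729 [ 643.4 -152. ] [150.7 130.9] 12.9
rim 3938 [ 642.5 -145.1] [143.4 117.1] 13.0
[    0    46   157   163 16729] z [0.0046 0.0056 0.0061 0.0145]
1203 [0.6692 0.0985 0.0459] 0.05094195818817232
((671.101318359375, 98.13065338134766), (118.96792602539062, 26.584074020385742), 2.534693717956543)
at [0.6699 0.0974 0.1762] heading -174.46 tilt 0.18 open 0.0883 t 10.7
norm [ 0.782  0.227 -0.158] yaw 1.009 turn deg 60.5 dist mm 124
at [0.6699 0.0974 0.1762] heading -174.46 tilt 0.18 open 0.0883 t 10.7
norm [ 1.641 -0.487 -0.154] yaw 0.0 turn deg 0 dist mm 258
```

View pics/w8.png

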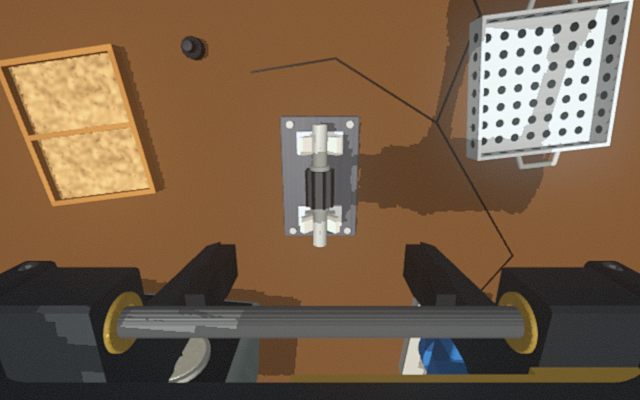

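The shaft is seated: journal top 43 mm, core top 48 mm, as it should be. The tray is also clear: centre (0.6425, -0.145), x at 13.0°. Lens b is next.

>>> play_rows:
  deltas: [0.25, -0.07, 0, -0.03, 1, 0.5, -0.15, 0, -0.06, 1, 0.75, -0.2, 0, -0.1, 1, 1, -0.3, 0, -0.125, 1, 1, -0.3, 0, -0.125, 1, 1, -0.3, 0, -0.125, 1]

```text
clock: 11.3
tool_pos: [0.5236, 0.0378, 0.175]
ee_rot: [-0.113, 0.994, -0.001, -0.002]
ft_force: [-0.1, -0.1, 0.1]
opening: 0.0885
```

```bash
python3 -c "
from h import *
go(.432,.001,.14,193)"
```

```text
at [0.5236 0.0378 0.175 ] heading -167.02 tilt 0.27 open 0.0885 t 11.3
norm [ 0.649 -0.102  0.236] yaw -0.0 turn deg -0.0 dist mm 105
```

>>> play_rows:
  deltas: [0.25, -0.04, 0.1, 0, 1, 0.5, -0.08, 0.2, 0, 1, 0.65, -0.1, 0.24, 0, 1, 0.65, -0.1, 0.24, 0, 1, 0.65, -0.1, 0.24, 0, 1]

```text
clock: 11.8
tool_pos: [0.4333, 0.0015, 0.1397]
ee_rot: [-0.113, 0.994, -0.001, -0.002]
ft_force: [0.5, 0.2, 0.0]
opening: 0.0881
```

```bash
cat > lw.py <<'E'
from h import *
import sys
s=snap('wrist'); W=s['W']; h=s['hsv']
m=(h[...,0]>6)&(h[...,0]<24)&(h[...,1]>200)&(W[...,2]>.006)
m=cv2.morphologyEx(m.astype(np.uint8),cv2.MORPH_OPEN,np.ones((3,3)))
n,L,st,_=cv2.connectedComponentsWithStats(m)
for i in range(1,n):
    if st[i,4]<150: continue
    P=W[L==i]; P=P[np.isfinite(P[:,2])]
    c,r=cv2.minEnclosingCircle(P[:,:2].astype(np.float32)*1000)
    print(st[i],"circ",np.round(c,1),round(r,1),"rect",np.round(cv2.minAreaRect(P[:,:2].astype(np.float32)*1000)[0],1),"z",np.percentile(P[:,2],[5,50,98]))
cv2.imwrite("pics/"+sys.argv[1],s["image"][:,:,::-1])
E
python3 lw.py w9.png;python3 -c "
from h import *
go(.432,.001,.003,193)"
```

```text
[ 299  173   42   41 1138] circ [431.    0.8] 19.3 rect [430.7   1. ] z [0.014  0.0182 0.0211]
[ 438  189   44   42 1265] circ [418.  132.6] 19.6 rect [417.9 132. ] z [0.0117 0.0182 0.0214]
at [0.434  0.0016 0.1402] heading -167.03 tilt 0.17 open 0.0885 t 11.8
norm [0.012 0.001 0.915] yaw -0.0 turn deg -0.0 dist mm 137
```

View pics/w9.png

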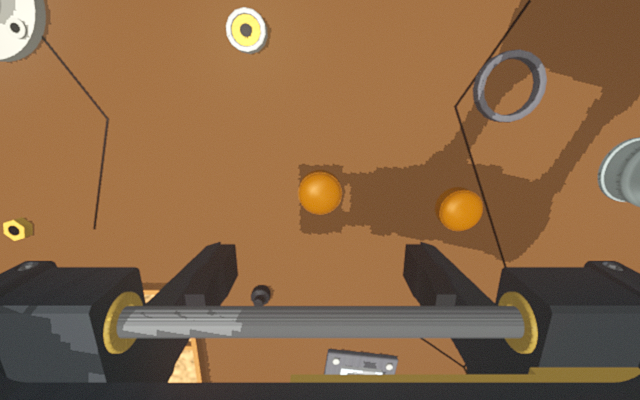

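Lens b is at pixel (320,193), which gives (0.431, 0.001). Lens a is at (461,210), which gives (0.418, 0.1325). I go down on b.

>>> play_rows:
  deltas: [0.02, 0, 0.25, 0, 1, 0.02, 0, 0.5, 0, 1, 0.02, 0, 0.7, 0, 1, 0.02, 0, 0.83, 0, 1, 0.02, 0, 0.89, 0, 1, 0.02, 0, 0.915, 0, 1, 0.02, 0, 0.915, 0, 1, 0.02, 0, 0.915, 0, -1, 0.02, 0, 0.915, 0, -1, 0.02, 0, 0.915, 0, -1, 0.02, 0, 0.915, 0, -1, 0.02, 0, 0.915, 0, -1, 0.02, 0, 0.915, 0, -1, 0.02, 0, 0.915, 0, -1]

```text
clock: 13.25
tool_pos: [0.4308, 0.0006, 0.003]
ee_rot: [-0.113, 0.994, -0.001, -0.001]
ft_force: [0.0, -0.1, 1.4]
opening: 0.0393
```

>>> play_rows:
  deltas: [0, 0, -0.1, 0, -1, 0, 0, -0.3, 0, -1, 0, 0, -0.5, 0, -1, 0, 0, -0.7, 0, -1, 0, 0, -0.7, 0, -1]

```text
clock: 13.75
tool_pos: [0.4345, 0.0006, 0.1122]
ee_rot: [-0.113, 0.994, -0.002, 0.003]
ft_force: [-0.0, -0.4, -0.4]
opening: 0.039
```

```bash
python3 lw.py w10.png;python3 -c "
from h import *
go(.52,-.07,.11,193);go(.6089,-.1529,.11,193)"
```

```text
[ 452  196   49   45 1522] circ [418.1 133.2] 19.8 rect [417.5 132.2] z [0.0121 0.0182 0.0212]
[ 281  233   78   72 3938] circ [433.6   0.7] 19.9 rect [433.7   1. ] z [0.122  0.1273 0.1302]
at [0.433  0.0007 0.1101] heading -167.03 tilt 0.24 open 0.039 t 13.8
norm [-0.459 -0.589  0.004] yaw -0.0 turn deg -0.0 dist mm 112
at [0.433  0.0007 0.1101] heading -167.03 tilt 0.24 open 0.039 t 13.8
norm [-0.913 -1.261  0.007] yaw -0.0 turn deg -0.0 dist mm 234
```

View pics/w10.png

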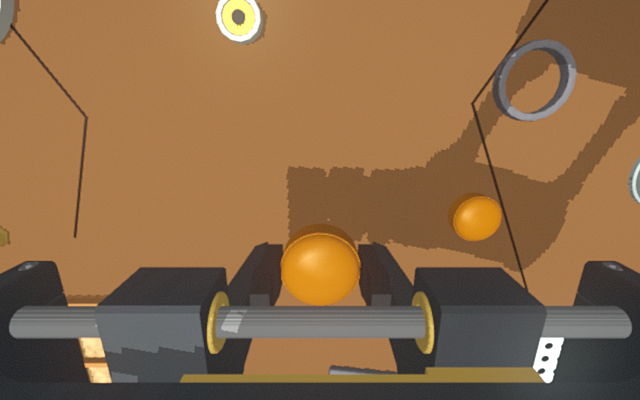

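Lens b is held centrally at (320,268), with its top 20 mm above the TCP. I take it to the near bay.

>>> play_rows:
  deltas: [-0.2, -0.27, 0, 0, -1, -0.4, -0.54, 0, 0, -1, -0.6, -0.8, 0, 0, -1, -0.75, -1, 0, 0, -1, -0.75, -1, 0, 0, -1, -0.75, -1, 0, 0, -1]

```text
clock: 14.4
tool_pos: [0.575, -0.1203, 0.1083]
ee_rot: [-0.112, 0.994, -0.001, -0.001]
ft_force: [0.0, 0.6, -1.2]
opening: 0.0391
```

```bash
python3 -c "
from h import *
go(.6089,-.1529,.10,193)"
```

```text
at [ 0.575  -0.1203  0.1083] heading -167.1 tilt 0.09 open 0.0391 t 14.4
norm [-0.172 -0.262  0.056] yaw -0.002 turn deg -0.1 dist mm 48
```

>>> play_rows:
  deltas: [-0.09, -0.13, 0, 0, -1, -0.172, -0.262, 0.03, 0, -1, -0.172, -0.262, 0.05, 0, -1, -0.172, -0.262, 0.05, 0, -1, -0.172, -0.262, 0.05, 0, -1]

```text
clock: 14.9
tool_pos: [0.607, -0.1515, 0.1]
ee_rot: [-0.113, 0.994, 0.0, -0.002]
ft_force: [0.4, -0.1, -0.1]
opening: 0.0387
```

```bash
python3 -c "
from h import *
s=snap('wrist');cv2.imwrite('pics/w11.png',s['image'][:,:,::-1])
go(.6089,-.1529,.010,193)"; python3 tray.py
```

```text
at [ 0.6074 -0.1516  0.1004] heading -167.06 tilt 0.16 open 0.0392 t 14.9
norm [-0.009 -0.011  0.603] yaw -0.001 turn deg -0.1 dist mm 90
all 9612 [ 612.9 -154.2] [ 81.9 118.9] 13.1
rim 2241 [ 609.9 -152.7] [ 76.7 114.5] 13.1
[ 242  163  150   92 9612] z [0.0047 0.0056 0.006  0.0145]
```

View pics/w11.png

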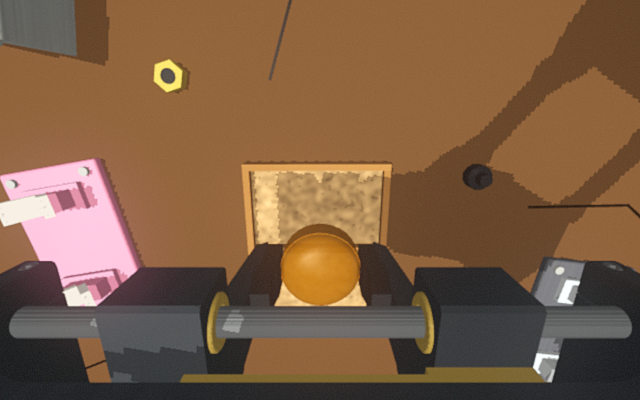

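The lens is over the near bay, with the tray edges at columns 242 to 391 and the lens at 320. I lower it to just above the cork.

>>> play_rows:
  deltas: [-0.009, -0.011, 0.2, 0, -1, -0.009, -0.011, 0.4, 0, -1, -0.009, -0.011, 0.52, 0, -1, -0.009, -0.011, 0.57, 0, -1, -0.009, -0.011, 0.59, 0, -1, -0.009, -0.011, 0.597, 0, -1, -0.009, -0.011, 0.597, 0, -1]

```text
clock: 15.7
tool_pos: [0.6103, -0.1534, 0.0125]
ee_rot: [-0.113, 0.994, -0.001, 0.0]
ft_force: [0.5, -0.2, -0.5]
opening: 0.0389
```

>>> play_rows:
  deltas: [0, 0, 0.005, 0, -1, 0, 0, 0.01, 0, -1, 0, 0, 0.01, 0, -1]

```text
clock: 16.0
tool_pos: [0.6107, -0.1535, 0.0115]
ee_rot: [-0.113, 0.994, -0.001, 0.0]
ft_force: [-0.4, 0.3, -1.3]
opening: 0.0391
```

>>> play_rows:
  deltas: [0, 0, 0.008, 0, -1, 0, 0, 0.015, 0, -1, 0, 0, 0.015, 0, -1]

```text
clock: 16.3
tool_pos: [0.6107, -0.1535, 0.0091]
ee_rot: [-0.113, 0.994, -0.001, 0.0]
ft_force: [-0.5, -0.3, 0.0]
opening: 0.0387
```

>>> play_rows:
  deltas: [0, 0, 0.004, 0, -1, 0, 0, 0.008, 0, -1, 0, 0, 0.008, 0, -1]

```text
clock: 16.6
tool_pos: [0.6107, -0.1535, 0.009]
ee_rot: [-0.113, 0.994, -0.001, 0.0]
ft_force: [-2.5, 0.8, 7.2]
opening: 0.0387
```

Contact: the TCP stopped at 9.0 mm with 7 N, as expected. I release with a part opening.

>>> play_rows:
  deltas: [0, 0, 0, 0, 0.1, 0, 0, 0, 0, 0.1, 0, 0, 0, 0, 0.1, 0, 0, 0, 0, 0.1, 0, 0, -0.1, 0, 0.1, 0, 0, -0.3, 0, 0.1, 0, 0, -0.55, 0, 0.1, 0, 0, -0.75, 0, 1, 0, 0, -0.75, 0, 1, 0, 0, -0.75, 0, 1]

```text
clock: 17.6
tool_pos: [0.6115, -0.1536, 0.1234]
ee_rot: [-0.113, 0.994, -0.001, 0.002]
ft_force: [-1.2, 0.1, -1.0]
opening: 0.0701
```

```bash
python3 lw.py w12.png;python3 -c "
from h import *
go(.418,.1325,.14,193)"
```

```text
[ 299  180   44   43 1134] circ [ 610.4 -153.3] 19.0 rect [ 610.7 -153.3] z [0.0208 0.0243 0.0271]
at [ 0.6103 -0.1533  0.1217] heading -167.06 tilt 0.1 open 0.0743 t 17.6
norm [ 0.823  2.144 -0.126] yaw -0.001 turn deg -0.1 dist mm 345
```

View pics/w12.png

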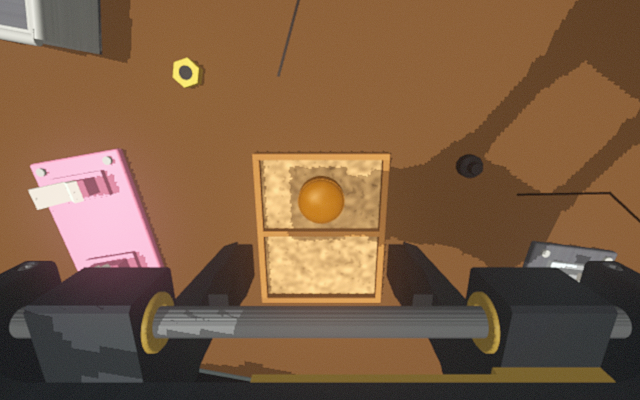

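Lens b sits in the near bay (321,200), with its top at 27 mm (6 + 21). Now lens a.

>>> play_rows:
  deltas: [0.1, 0.25, -0.05, 0, 1, 0.2, 0.5, -0.1, 0, 1, 0.3, 0.75, -0.12, 0, 1, 0.4, 1, -0.12, 0, 1, 0.4, 1, -0.12, 0, 1]

```text
clock: 18.15
tool_pos: [0.5135, -0.0174, 0.1368]
ee_rot: [-0.114, 0.993, 0.0, -0.003]
ft_force: [-0.5, 0.3, -0.1]
opening: 0.0886
```

>>> play_rows:
  deltas: [0.1, 0.25, 0, 0, 1, 0.2, 0.5, 0, 0, 1, 0.3, 0.75, 0, 0, 1, 0.4, 1, 0, 0, 1, 0.4, 1, 0, 0, 1, 0.4, 1, 0, 0, 1]

```text
clock: 18.75
tool_pos: [0.4205, 0.115, 0.1364]
ee_rot: [-0.115, 0.993, -0.0, -0.004]
ft_force: [0.4, -0.4, 0.9]
opening: 0.0882
```

```bash
python3 lw.py w13.png;python3 -c "
from h import *
go(.418,.1325,.13,193)"
```

```text
[ 319  178   42   41 1185] circ [418.  133.5] 19.4 rect [417.3 133.2] z [0.0136 0.0181 0.0212]
at [0.4212 0.1146 0.1367] heading -166.84 tilt 0.39 open 0.0885 t 18.8
norm [-0.007  0.121  0.045] yaw 0.003 turn deg 0.2 dist mm 19
```

>>> play_rows:
  deltas: [-0.007, 0.125, 0.15, 0, 1, -0.007, 0.125, 0.4, 0, 1, -0.007, 0.125, 0.65, 0, 1, -0.007, 0.125, 0.8, 0, 1, -0.007, 0.125, 0.87, 0, 1, -0.007, 0.125, 0.891, 0, 1, -0.007, 0.125, 0.891, 0, 1, -0.007, 0.125, 0.891, 0, -1, -0.007, 0.125, 0.891, 0, -1, -0.007, 0.125, 0.891, 0, -1, -0.007, 0.125, 0.891, 0, -1, -0.007, 0.125, 0.891, 0, -1, -0.007, 0.125, 0.891, 0, -1, -0.007, 0.125, 0.891, 0, -1]

```text
clock: 20.2
tool_pos: [0.417, 0.1331, 0.0032]
ee_rot: [-0.115, 0.993, 0.0, -0.003]
ft_force: [-0.3, 0.1, 1.4]
opening: 0.0389
```

>>> play_rows:
  deltas: [0, 0, -0.1, 0, -1, 0, 0, -0.3, 0, -1, 0, 0, -0.5, 0, -1, 0, 0, -0.7, 0, -1, 0, 0, -0.7, 0, -1]

```text
clock: 20.7
tool_pos: [0.4212, 0.134, 0.1124]
ee_rot: [-0.115, 0.993, 0.001, 0.001]
ft_force: [0.3, 0.4, -0.6]
opening: 0.0388
```

```bash
python3 lw.py w14.png;python3 -c "
from h import *
go(.6761,-.1374,.12,193)"
```

```text
[ 281  233   78   72 3905] circ [421.5 134.6] 20.0 rect [420.5 134.4] z [0.1221 0.1273 0.1302]
at [0.4196 0.1336 0.1102] heading -166.83 tilt 0.11 open 0.039 t 20.8
norm [-1.253 -2.149 -0.069] yaw 0.003 turn deg 0.2 dist mm 373
```

>>> play_rows:
  deltas: [-0.15, -0.25, 0, 0, -1, -0.29, -0.5, 0, 0, -1, -0.43, -0.75, 0, 0, -1, -0.58, -1, 0, 0, -1, -0.58, -1, 0, 0, -1, -0.58, -1, 0, 0, -1]

```text
clock: 21.35
tool_pos: [0.5373, 0.0068, 0.1078]
ee_rot: [-0.114, 0.994, 0.001, -0.003]
ft_force: [-0.1, 0.4, -0.8]
opening: 0.039
```

>>> play_rows:
  deltas: [-0.15, -0.25, 0, 0, -1, -0.29, -0.5, 0, 0, -1, -0.43, -0.75, 0, 0, -1, -0.58, -1, 0, 0, -1, -0.58, -1, 0, 0, -1, -0.58, -1, 0, 0, -1]

```text
clock: 21.95
tool_pos: [0.6545, -0.1186, 0.1053]
ee_rot: [-0.114, 0.994, 0.002, -0.004]
ft_force: [-1.1, -0.2, -0.3]
opening: 0.0388
```

```bash
python3 -c "
from h import *
go(.6761,-.1374,.10,193)"
```

```text
at [ 0.6545 -0.1186  0.1053] heading -166.96 tilt 0.55 open 0.0388 t 21.9
norm [-0.112 -0.155  0.034] yaw 0.001 turn deg 0.0 dist mm 29
```

>>> play_rows:
  deltas: [-0.06, -0.08, 0.01, 0, -1, -0.112, -0.155, 0.034, 0, -1, -0.112, -0.155, 0.034, 0, -1, -0.112, -0.155, 0.034, 0, -1, -0.112, -0.155, 0.034, 0, -1]

```text
clock: 22.45
tool_pos: [0.6758, -0.1371, 0.0999]
ee_rot: [-0.114, 0.994, 0.002, -0.005]
ft_force: [0.0, -0.1, -0.9]
opening: 0.0389
```

```bash
python3 -c "
from h import *
s=snap('wrist');cv2.imwrite('pics/w15.png',s['image'][:,:,::-1])
go(.6761,-.1374,.0125,193)"; python3 tray.py
```

```text
at [ 0.6758 -0.1371  0.1   ] heading -166.95 tilt 0.56 open 0.0386 t 22.5
norm [-0.007 -0.005  0.584] yaw 0.001 turn deg 0.1 dist mm 88
all 24229 [ 644.2 -145.7] [151.3 121. ] 13.0
rim 5054 [ 642.5 -145. ] [142.9 114.8] 13.1
[  236    64   164   189 24229] z [0.0046 0.0056 0.0061 0.0254]
```

View pics/w15.png

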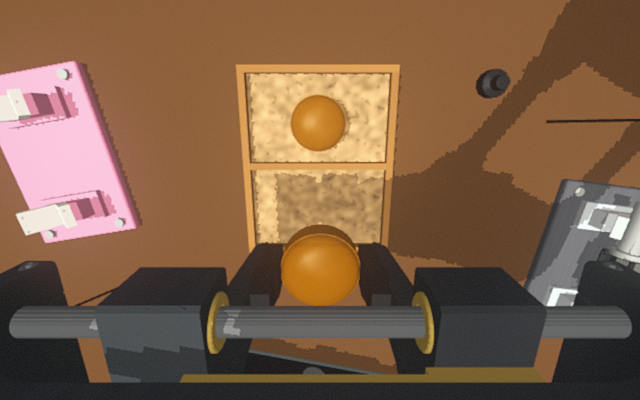

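Lens b sits in the near bay (318,123) and lens a hangs over the far bay (320,265). I lower it.

>>> play_rows:
  deltas: [-0.007, -0.005, 0.2, 0, -1, -0.007, -0.005, 0.4, 0, -1, -0.007, -0.005, 0.5, 0, -1, -0.007, -0.005, 0.55, 0, -1, -0.007, -0.005, 0.575, 0, -1, -0.007, -0.005, 0.59, 0, -1, -0.007, -0.005, 0.59, 0, -1]

```text
clock: 23.25
tool_pos: [0.6771, -0.1376, 0.0126]
ee_rot: [-0.114, 0.994, 0.001, -0.004]
ft_force: [0.6, 0.4, -0.9]
opening: 0.0391
```

>>> play_rows:
  deltas: [0, 0, 0.008, 0, -1, 0, 0, 0.013, 0, -1, 0, 0, 0.013, 0, -1, 0, 0, 0.013, 0, -1]

```text
clock: 23.65
tool_pos: [0.6772, -0.1377, 0.011]
ee_rot: [-0.114, 0.994, 0.001, -0.003]
ft_force: [0.7, 0.0, -0.5]
opening: 0.039
```

>>> play_rows:
  deltas: [0, 0, 0.006, 0, -1, 0, 0, 0.012, 0, -1, 0, 0, 0.016, 0, -1, 0, 0, 0.016, 0, -1]

```text
clock: 24.05
tool_pos: [0.6773, -0.1377, 0.0093]
ee_rot: [-0.114, 0.994, 0.001, -0.003]
ft_force: [-1.9, 1.0, 4.7]
opening: 0.0387
```

Contact, 4.7 N. Release.

>>> play_rows:
  deltas: [0, 0, 0, 0, 0.1, 0, 0, 0, 0, 0.1, 0, 0, 0, 0, 0.1, 0, 0, 0, 0, 0.1, 0, 0, -0.1, 0, 0.1, 0, 0, -0.3, 0, 0.1, 0, 0, -0.55, 0, 0.1, 0, 0, -0.9, 0, 1, 0, 0, -0.9, 0, 1, 0, 0, -0.9, 0, 1]

```text
clock: 25.05
tool_pos: [0.6803, -0.1384, 0.1484]
ee_rot: [-0.114, 0.994, 0.0, -0.0]
ft_force: [0.5, -0.2, -0.0]
opening: 0.0706
```

```bash
python3 lw.py w16.png;python3 -c "
from h import *
print(readout.state()['qpos'])
go(.39,-.27,.2,150)"
```

```text
[300  93  42  44 928] circ [ 611.1 -152.7] 18.6 rect [ 611.  -153.2] z [0.0213 0.0242 0.0268]
[301 173  41  39 891] circ [ 677.9 -136.9] 18.8 rect [ 677.7 -137.4] z [0.0213 0.0242 0.0271]
[-0.2367  0.3656  1.6485  0.0001  1.1331 -2.0354]
at [ 0.6786 -0.138   0.1456] heading -166.95 tilt 0.32 open 0.0741 t 25.1
norm [ 2.075 -0.422 -0.354] yaw 0.718 turn deg 43.1 dist mm 322
```

View pics/w16.png

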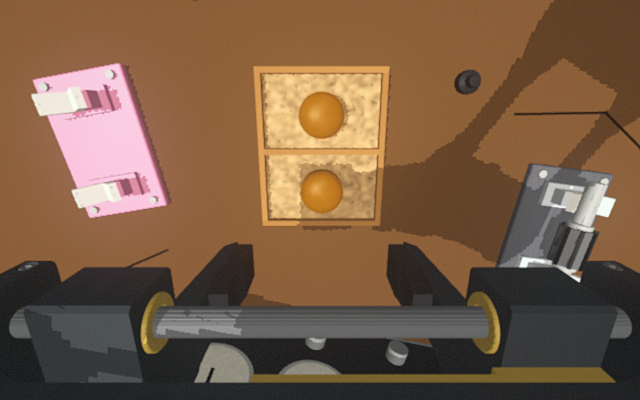

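Both lenses are seated, tops at 27 mm: (321,115) near bay, (321,191) far bay. Now the flange.

>>> play_rows:
  deltas: [0.25, -0.05, -0.1, 0.1, 1, 0.5, -0.1, -0.2, 0.2, 1, 0.75, -0.15, -0.3, 0.3, 1, 1, -0.2, -0.35, 0.4, 1, 1, -0.2, -0.35, 0.5, 1, 1, -0.2, -0.35, 0.6, 1, 1, -0.2, -0.35, 0.6, 1]

```text
clock: 25.8
tool_pos: [0.5378, -0.2009, 0.1966]
ee_rot: [0.199, 0.98, 0.001, -0.005]
ft_force: [-0.8, 0.2, 0.1]
opening: 0.0881
```

```bash
python3 -c "
from h import *
go(.36,-.27,.2,150)"
```

```text
at [ 0.5378 -0.2009  0.1966] heading 157.0 tilt 0.55 open 0.0881 t 25.8
norm [ 0.911 -0.887 -0.013] yaw 0.117 turn deg 7.0 dist mm 191
```

>>> play_rows:
  deltas: [0.2, -0.2, 0, 0.04, 1, 0.45, -0.45, 0, 0.08, 1, 0.7, -0.7, 0, 0.117, 1, 0.9, -0.89, 0, 0.117, 1, 0.9, -0.89, 0, 0.117, 1, 0.9, -0.89, 0, 0.117, 1, 0.9, -0.89, 0, 0.117, 1]

```text
clock: 26.5
tool_pos: [0.3621, -0.2706, 0.1975]
ee_rot: [0.258, 0.966, 0.001, -0.005]
ft_force: [-0.7, -0.1, -0.6]
opening: 0.0884
```

```bash
cat > fl.py <<'E'
from h import *
import sys
x,y=map(float,sys.argv[1:3])
s=snap('wrist'); W=s['W']; cv2.imwrite("pics/"+sys.argv[3],s["image"][:,:,::-1])
d=np.hypot(W[...,0]-x,W[...,1]-y)
f=float(sys.argv[4]) if len(sys.argv)>4 else 0
for nm,m in (("disc",(d<.065)&(W[...,2]>.006+f)&(W[...,2]<.06+f)&(s["hsv"][...,1]<100)),("hubtop",(d<.04)&(W[...,2]>.042+f)&(W[...,2]<.06+f))):
    n,L,st,_=cv2.connectedComponentsWithStats(m.astype(np.uint8)); i=1+st[1:,4].argmax(); P=W[L==i]
    c,r=cv2.minEnclosingCircle(P[:,:2].astype(np.float32)*1000)
    print(nm,st[i],"circ",np.round(c,1),round(r,1),"rect",np.round(cv2.minAreaRect(P[:,:2].astype(np.float32)*1000)[:2],1).tolist() if 0 else [np.round(q,1) for q in cv2.minAreaRect(P[:,:2].astype(np.float32)*1000)],"z",np.percentile(P[:,2],[5,50,97]))
E
python3 fl.py .341 -.297 w17.png; python3 -c "
from h import *
go(.341,-.297,.1,150)"
```

```text
disc [ 249  134   81   80 5124] circ [ 338.5 -295.9] 45.1 rect [array([ 338.1, -296.1]), array([89. , 88.7]), np.float64(60.7)] z [0.0092 0.0113 0.0503]
hubtop [267 164  37  37 752] circ [ 338.3 -295.8] 18.1 rect [array([ 338.1, -295.6]), array([35.5, 35.6]), np.float64(56.3)] z [0.0449 0.0497 0.051 ]
at [ 0.3624 -0.2705  0.1976] heading 150.1 tilt 0.57 open 0.0879 t 26.6
norm [ 0.029 -0.223  0.651] yaw 0.002 turn deg 0.1 dist mm 103
```

View pics/w17.png

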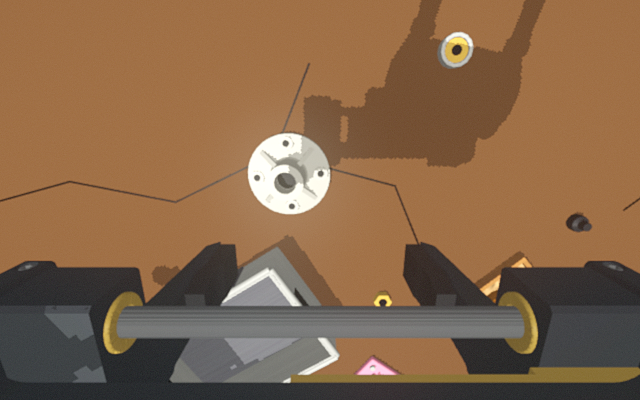

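The flange is at pixel (289,173), which gives (0.3383, -0.2958), with the hub top at 50 mm. I go down with the tips at 27 mm.

```bash
python3 -c "
from h import *
go(.3383,-.2958,.1,150);go(.3383,-.2958,.027,150)"
```

```text
at [ 0.3624 -0.2705  0.1976] heading 150.1 tilt 0.57 open 0.0879 t 26.6
norm [ 0.049 -0.225  0.652] yaw 0.002 turn deg 0.1 dist mm 104
at [ 0.3624 -0.2705  0.1976] heading 150.1 tilt 0.57 open 0.0879 t 26.6
norm [ 0.044 -0.224  1.138] yaw 0.002 turn deg 0.1 dist mm 174
```

>>> play_rows:
  deltas: [0.025, -0.12, 0.1, 0, 1, 0.049, -0.225, 0.3, 0, 1, 0.049, -0.225, 0.5, 0, 1, 0.049, -0.225, 0.65, 0, 1, 0.049, -0.225, 0.65, 0, 1, 0.049, -0.225, 0.65, 0, 1]

```text
clock: 27.15
tool_pos: [0.3391, -0.2953, 0.1001]
ee_rot: [0.257, 0.966, 0.001, -0.005]
ft_force: [-0.1, 0.1, 1.6]
opening: 0.0878
```

```bash
python3 -c "
from h import *
go(.3383,-.2958,.027,150)"
```

```text
at [ 0.3391 -0.2953  0.1001] heading 150.21 tilt 0.63 open 0.0878 t 27.1
norm [-0.002 -0.005  0.487] yaw 0.004 turn deg 0.2 dist mm 73
```

>>> play_rows:
  deltas: [0, -0.005, 0.15, 0, 1, 0, -0.005, 0.3, 0, 1, 0, -0.005, 0.42, 0, 1, 0, -0.005, 0.47, 0, 1, 0, -0.005, 0.487, 0, 1, 0, -0.005, 0.487, 0, 1, 0, -0.005, 0.487, 0, -1, 0, -0.005, 0.487, 0, -1, 0, -0.005, 0.487, 0, -1, 0, -0.005, 0.487, 0, -1, 0, -0.005, 0.487, 0, -1, 0, -0.005, 0.487, 0, -1, 0, -0.005, 0.487, 0, -1]

```text
clock: 28.45
tool_pos: [0.3379, -0.2957, 0.027]
ee_rot: [0.257, 0.966, 0.001, -0.006]
ft_force: [-0.2, -0.9, -0.2]
opening: 0.0355
```

>>> play_rows:
  deltas: [0, 0, -0.1, 0, -1, 0, 0, -0.3, 0, -1, 0, 0, -0.5, 0, -1, 0, 0, -0.7, 0, -1, 0, 0, -0.7, 0, -1]

```text
clock: 28.95
tool_pos: [0.3412, -0.2983, 0.1357]
ee_rot: [0.257, 0.966, -0.001, -0.002]
ft_force: [0.7, -1.0, -3.0]
opening: 0.0352
```

```bash
python3 fl.py .34 -.296 w18.png .105;python3 -c "
from h import *
go(.556,.297,.15,191)"
```

```text
disc [  243   169   156   137 16307] circ [ 342.3 -297.5] 45.3 rect [array([ 339.6, -296.1]), array([89.7, 84.2]), np.float64(59.7)] z [0.1179 0.1239 0.1605]
hubtop [ 243  238  156   68 5202] circ [ 332.9 -292.4] 33.1 rect [array([ 338.8, -296. ]), array([66.3, 30.5]), np.float64(58.4)] z [0.1485 0.1579 0.1634]
at [ 0.3401 -0.2972  0.1334] heading 150.22 tilt 0.42 open 0.0349 t 29.0
norm [ 0.719  4.153 -0.115] yaw -0.68 turn deg -40.8 dist mm 632
```

View pics/w18.png

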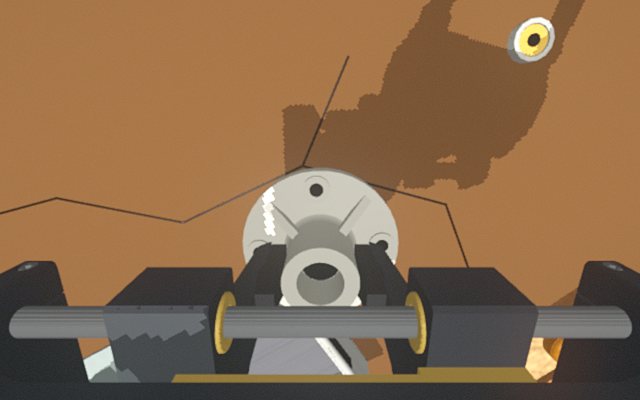

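The flange is held by the hub (320,270). I carry it to the basket.

>>> play_rows:
  deltas: [0.04, 0.2, -0.05, 0, -1, 0.08, 0.45, -0.1, 0, -1, 0.13, 0.7, -0.11, 0, -1, 0.17, 0.95, -0.11, 0, -1, 0.17, 1, -0.11, 0, -1, 0.17, 1, -0.11, 0, -1]

```text
clock: 29.6
tool_pos: [0.3915, -0.1529, 0.1476]
ee_rot: [0.256, 0.967, 0.0, -0.005]
ft_force: [-0.5, -0.7, -3.5]
opening: 0.035
```

>>> play_rows:
  deltas: [0.04, 0.25, 0, -0.1, -1, 0.08, 0.5, 0, -0.2, -1, 0.13, 0.75, 0, -0.3, -1, 0.17, 1, 0, -0.4, -1, 0.17, 1, 0, -0.5, -1, 0.17, 1, 0, -0.6, -1, 0.17, 1, 0, -0.68, -1, 0.17, 1, 0, -0.68, -1]

```text
clock: 30.4
tool_pos: [0.4428, -0.011, 0.1461]
ee_rot: [-0.097, 0.995, 0.002, -0.006]
ft_force: [-0.3, 0.1, -2.9]
opening: 0.0354
```

```bash
python3 -c "
from h import *
go(.556,.297,.15,191)"
```

```text
at [ 0.4428 -0.011   0.1461] heading -168.85 tilt 0.74 open 0.0354 t 30.4
norm [-1.138  1.869 -0.031] yaw 0.003 turn deg 0.2 dist mm 328
```

>>> play_rows:
  deltas: [-0.12, 0.2, 0, 0, -1, -0.24, 0.42, 0, 0, -1, -0.36, 0.63, 0, 0, -1, -0.48, 0.83, 0, 0, -1, -0.56, 0.95, 0, 0, -1, -0.56, 0.95, 0, 0, -1]

```text
clock: 31.0
tool_pos: [0.4987, 0.1461, 0.1451]
ee_rot: [-0.097, 0.995, 0.002, -0.006]
ft_force: [-0.2, -0.4, -2.8]
opening: 0.0352
```

```bash
cat > bas.py <<'E'
from h import *
import sys
s=snap('wrist'); W=s['W']; cv2.imwrite("pics/"+sys.argv[1],s["image"][:,:,::-1])
d=np.hypot(W[...,0]-.556,W[...,1]-.297)
m=(d<.11)&(W[...,2]>.015)&(W[...,2]<.045)
P=W[m]; b=P[:,2]>.02
r=cv2.minAreaRect(P[:,:2].astype(np.float32)*1000); print("wall+bail",len(P),[np.round(q,1) for q in r],"z",np.percentile(P[:,2],[50,90,99]))
# rim: use lines along basket axes
a=np.radians(float(sys.argv[2])); R=np.array([[np.cos(a),np.sin(a)],[-np.sin(a),np.cos(a)]])
Q=(P[:,:2]-[.556,.297])@R.T*1000
for ax in (0,1):
    hh,e=np.histogram(Q[:,ax],bins=np.arange(-90,91,4)); print("ax",ax,[(int(e[i]),int(hh[i])) for i in range(len(hh)) if hh[i]>0])
m=(d<.1)&(W[...,2]>-.01)&(W[...,2]<.008)&(s["hsv"][...,1]<60)&(s["hsv"][...,2]>150)
P=W[m]
if len(P)>50:
    r=cv2.minAreaRect(P[:,:2].astype(np.float32)*1000); print("floor",len(P),[np.round(q,1) for q in r],np.median(P[:,2]))
E
python3 bas.py w19.png 11;python3 -c "
from h import *
go(.556,.297,.15,191)"
```

```text
wall+bail 2044 [array([515.1, 292.5]), array([138.7,  77.2]), np.float64(89.8)] z [0.022  0.0252 0.026 ]
ax 0 [(-82, 2), (-78, 179), (-74, 74), (-70, 50), (-66, 358), (-62, 597), (-58, 66), (-54, 55), (-50, 55), (-46, 47), (-42, 48), (-38, 48), (-34, 50), (-30, 48), (-26, 56), (-22, 52), (-18, 48), (-14, 40), (-10, 37), (-6, 35), (-2, 40), (2, 33), (6, 25), (10, 1)]
ax 1 [(-66, 58), (-62, 125), (-58, 30), (-54, 29), (-50, 30), (-46, 30), (-42, 29), (-38, 31), (-34, 29), (-30, 24), (-26, 30), (-22, 84), (-18, 62), (-14, 48), (-10, 52), (-6, 56), (-2, 54), (2, 59), (6, 55), (10, 58), (14, 86), (18, 37), (22, 26), (26, 28), (30, 28), (34, 28), (38, 31), (42, 26), (46, 32), (50, 30), (54, 29), (58, 581), (62, 109)]
floor 4366 [array([532.9, 300.5]), array([ 88. , 155.6]), np.float64(8.6)] 0.0038144075415296186
at [0.4978 0.1448 0.1449] heading -168.88 tilt 0.81 open 0.0353 t 31.1
norm [-0.576  0.921 -0.038] yaw 0.002 turn deg 0.1 dist mm 163
```

View pics/w19.png

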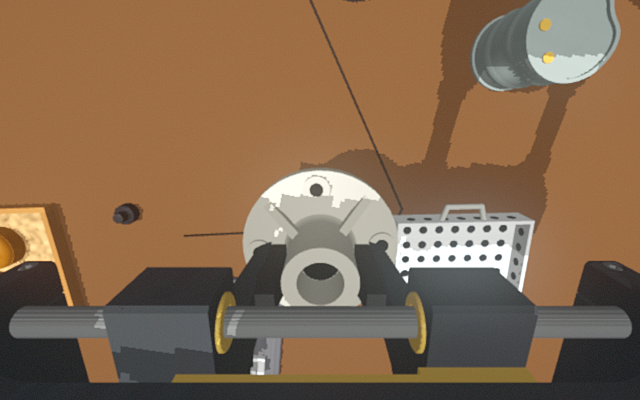

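The rim walls fall symmetrically about (0.556, 0.297) at 11°, height 25 mm (also for the bail). I carry on.

>>> play_rows:
  deltas: [-0.14, 0.23, 0, 0, -1, -0.29, 0.46, 0, 0, -1, -0.43, 0.7, 0, 0, -1, -0.576, 0.921, 0, 0, -1, -0.576, 0.921, 0, 0, -1, -0.576, 0.921, 0, 0, -1, -0.576, 0.921, 0, 0, -1]

```text
clock: 31.75
tool_pos: [0.5553, 0.2948, 0.1434]
ee_rot: [-0.096, 0.995, 0.001, -0.008]
ft_force: [-0.6, 0.7, -3.0]
opening: 0.0351
```

```bash
python3 bas.py w20.png 11;python3 -c "
from h import *
go(.556,.297,.031,191)"
```

```text
wall+bail 1926 [array([521.4, 291.1]), array([ 86.5, 130.2]), np.float64(8.5)] z [0.024  0.0254 0.0262]
ax 0 [(-78, 186), (-74, 119), (-70, 61), (-66, 181), (-62, 524), (-58, 59), (-54, 50), (-50, 59), (-46, 58), (-42, 59), (-38, 51), (-34, 57), (-30, 51), (-26, 57), (-22, 51), (-18, 54), (-14, 47), (-10, 48), (-6, 53), (-2, 51), (2, 36), (6, 13), (10, 1)]
ax 1 [(-66, 65), (-62, 378), (-58, 18), (-54, 20), (-50, 24), (-46, 24), (-42, 18), (-38, 20), (-34, 19), (-30, 20), (-26, 17), (-22, 73), (-18, 83), (-14, 52), (-10, 45), (-6, 53), (-2, 50), (2, 53), (6, 42), (10, 50), (14, 96), (18, 47), (22, 16), (26, 23), (30, 25), (34, 21), (38, 19), (42, 18), (46, 20), (50, 20), (54, 19), (58, 348), (62, 130)]
floor 5415 [array([546.2, 289.3]), array([134.6, 154.4]), np.float64(13.6)] 0.0037324294773740108
at [0.5553 0.2949 0.1437] heading -168.99 tilt 0.89 open 0.035 t 31.8
norm [-0.019  0.011  0.751] yaw 0.0 turn deg 0.0 dist mm 113
```

View pics/w20.png

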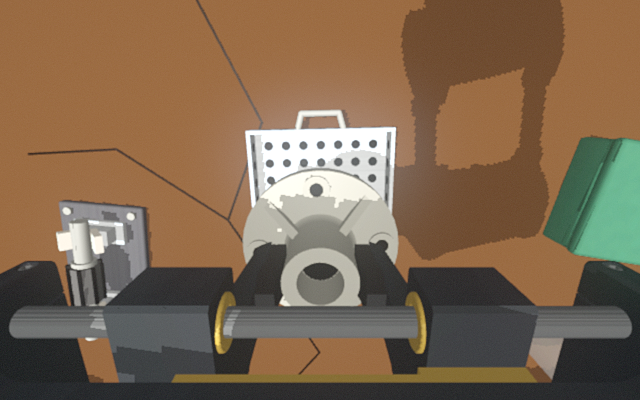

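The flange hangs centrally over the basket (rim columns 248 to 395). I lower it.

>>> play_rows:
  deltas: [-0.019, 0.011, 0.2, 0, -1, -0.019, 0.011, 0.4, 0, -1, -0.019, 0.011, 0.58, 0, -1, -0.019, 0.011, 0.68, 0, -1, -0.019, 0.011, 0.72, 0, -1, -0.019, 0.011, 0.735, 0, -1, -0.019, 0.011, 0.735, 0, -1]

```text
clock: 32.5
tool_pos: [0.557, 0.2972, 0.0345]
ee_rot: [-0.096, 0.995, 0.001, -0.007]
ft_force: [0.2, 0.5, -2.7]
opening: 0.0351
```

>>> play_rows:
  deltas: [0, 0, 0.01, 0, -1, 0, 0, 0.02, 0, -1, 0, 0, 0.02, 0, -1, 0, 0, 0.02, 0, -1]

```text
clock: 32.9
tool_pos: [0.5571, 0.2973, 0.0318]
ee_rot: [-0.096, 0.995, 0.001, -0.007]
ft_force: [0.0, -0.8, -2.4]
opening: 0.0355
```

>>> play_rows:
  deltas: [0, 0, 0.006, 0, -1, 0, 0, 0.01, 0, -1, 0, 0, 0.01, 0, -1, 0, 0, 0.01, 0, -1]

```text
clock: 33.3
tool_pos: [0.5572, 0.2976, 0.0311]
ee_rot: [-0.096, 0.995, 0.001, -0.007]
ft_force: [-3.4, 0.7, 6.0]
opening: 0.0354
```

>>> play_rows:
  deltas: [0, 0, 0, 0, 0.4, 0, 0, 0, 0, 0.4, 0, 0, 0, 0, 0.4, 0, 0, 0, 0, 0.4, 0, 0, -0.1, 0, 0.4, 0, 0, -0.3, 0, 0.4, 0, 0, -0.55, 0, 0.4, 0, 0, -0.8, 0, 1, 0, 0, -1, 0, 1, 0, 0, -1, 0, 1]

```text
clock: 34.3
tool_pos: [0.5628, 0.2991, 0.1887]
ee_rot: [-0.096, 0.995, 0.003, -0.001]
ft_force: [-0.4, -0.2, -0.1]
opening: 0.0835
```

```bash
python3 fl.py .557 .297 w21.png .004;python3 -c "
from h import *
go(.348,.276,.2,185)"
```

```text
disc [ 277  136   85   83 5490] circ [558.1 299.1] 45.1 rect [array([557.9, 299.1]), array([89.5, 89.4]), np.float64(65.7)] z [0.0133 0.0153 0.0543]
hubtop [300 168  39  39 795] circ [558. 299.] 18.2 rect [array([557.9, 299. ]), array([35.6, 35.7]), np.float64(84.7)] z [0.0488 0.0537 0.055 ]
at [0.5613 0.2984 0.1855] heading -169.01 tilt 0.46 open 0.0868 t 34.4
norm [ 1.425  0.125 -0.088] yaw 0.1 turn deg 6.0 dist mm 215
```

View pics/w21.png

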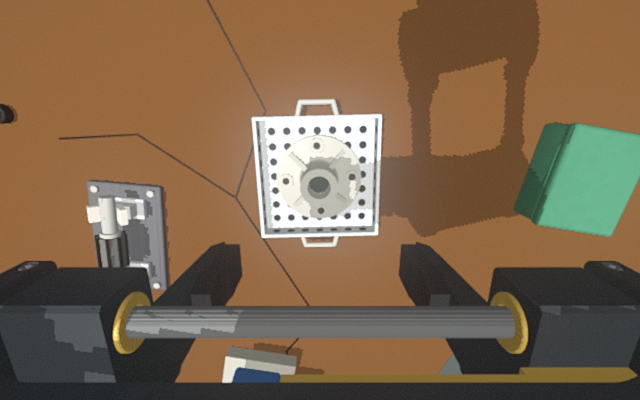

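The flange is flat in the basket, hub top at 54 mm (4 + 50). Now the canister.

>>> play_rows:
  deltas: [0.2, 0.02, -0.1, 0.1, 1, 0.4, 0.05, -0.1, 0.2, 1, 0.6, 0.07, -0.1, 0.3, 1, 0.8, 0.1, -0.1, 0.4, 1, 1, 0.12, -0.1, 0.5, 1, 1, 0.12, -0.1, 0.6, 1, 1, 0.12, -0.1, 0.7, 1, 1, 0.12, -0.1, 0.7, 1]

```text
clock: 35.15
tool_pos: [0.4096, 0.2868, 0.2001]
ee_rot: [0.267, 0.964, 0.0, -0.005]
ft_force: [0.6, -0.6, 0.1]
opening: 0.088
```

```bash
cat > can.py <<'E'
from h import *
import sys
x,y=map(float,sys.argv[1:3])
s=snap('wrist'); W=s['W']; cv2.imwrite("pics/"+sys.argv[3],s["image"][:,:,::-1])
d=np.hypot(W[...,0]-x,W[...,1]-y)
for lo,hi in ((.07,.085),(.01,.07)):
    m=(d<.06)&(W[...,2]>lo)&(W[...,2]<hi)
    if m.sum()<20: continue
    n,L,st,_=cv2.connectedComponentsWithStats(m.astype(np.uint8)); i=1+st[1:,4].argmax(); P=W[L==i]
    c,r=cv2.minEnclosingCircle(P[:,:2].astype(np.float32)*1000)
    print(lo,st[i],"circ",np.round(c,1),round(r,1),"rect",[np.round(q,1) for q in cv2.minAreaRect(P[:,:2].astype(np.float32)*1000)],"z",np.percentile(P[:,2],[5,50,97]))
E
python3 can.py .348 .276 w22.png;python3 -c "
from h import *
go(.348,.276,.15,150)"
```

```text
0.07 [ 243  107   69   69 3688] circ [347.5 280.9] 30.1 rect [array([348.5, 279.8]), array([59.6, 56.2]), np.float64(37.4)] z [0.0723 0.0738 0.0764]
0.01 [276 106  36  30 169] circ [340.7 300.5] 20.5 rect [array([339.6, 304.1]), array([40.9,  8.6]), np.float64(17.7)] z [0.0152 0.053  0.0669]
at [0.4099 0.2869 0.2002] heading 149.13 tilt 0.52 open 0.088 t 35.2
norm [ 0.314 -0.273  0.338] yaw -0.015 turn deg -0.9 dist mm 80
```

View pics/w22.png

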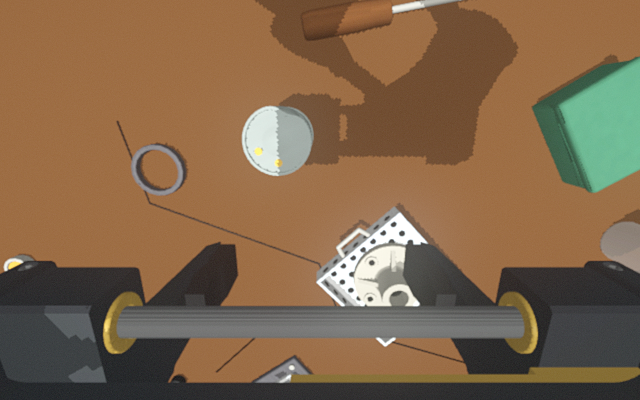

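The canister top is at (278,140), which gives about (0.348, 0.280), z 75 mm. I move over it and check again.

```bash
python3 -c "
from h import *
go(.348,.28,.16,150)"
```

```text
at [0.4099 0.2869 0.2002] heading 149.13 tilt 0.52 open 0.088 t 35.2
norm [ 0.328 -0.251  0.271] yaw -0.015 turn deg -0.9 dist mm 74
```

>>> play_rows:
  deltas: [0.11, -0.08, 0.09, -0.015, 1, 0.22, -0.16, 0.18, -0.015, 1, 0.328, -0.251, 0.27, -0.015, 1, 0.328, -0.251, 0.27, -0.015, 1, 0.328, -0.251, 0.27, -0.015, 1]

```text
clock: 35.7
tool_pos: [0.3481, 0.2799, 0.1599]
ee_rot: [0.258, 0.966, 0.0, -0.005]
ft_force: [-0.6, 0.4, -0.1]
opening: 0.0882
```

```bash
python3 can.py .348 .279 w23.png;python3 - <<'E'
from h import *
s=snap('scene'); c=s["image"][210:290,450:530]; cv2.imwrite("pics/sc23.png",cv2.resize(c,None,fx=6,fy=6,interpolation=cv2.INTER_CUBIC)[:,:,::-1])
# top ellipse via two views: ray of top-circle centre in wrist
s=snap('wrist'); W=s['W']; d=np.hypot(W[...,0]-.348,W[...,1]-.279)
m=((d<.05)&(W[...,2]>.07)).astype(np.uint8); cnt=max(cv2.findContours(m,0,1)[0],key=cv2.contourArea)
e=cv2.fitEllipse(cnt); print("ellipse",e,"ray@.075",ray(s,e[0],.0755))
go(.348,.28,.035,150)
E
```

```text
0.07 [ 283  172   76   73 4247] circ [347.5 281.1] 30.2 rect [array([348.4, 279.6]), array([59.6, 56.7]), np.float64(37.4)] z [0.0723 0.0738 0.0763]
0.01 [289 161  61  26 603] circ [339.4 285.6] 27.3 rect [array([330.8, 291.3]), array([54.5, 20.7]), np.float64(56.4)] z [0.013  0.0522 0.0669]
ellipse ((304.7908935546875, 342.99761962890625), (155.98211669921875, 412.8687438964844), 90.375244140625) ray@.075 [[0.453  0.2058 0.0755]]
at [0.3495 0.2806 0.1612] heading 150.04 tilt 0.46 open 0.0883 t 35.9
norm [ 0.    -0.009  0.841] yaw 0.001 turn deg 0.0 dist mm 126
```

View pics/w23.png

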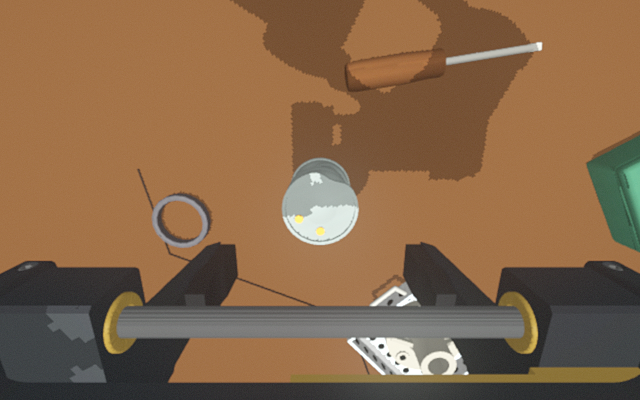

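View pics/sc23.png

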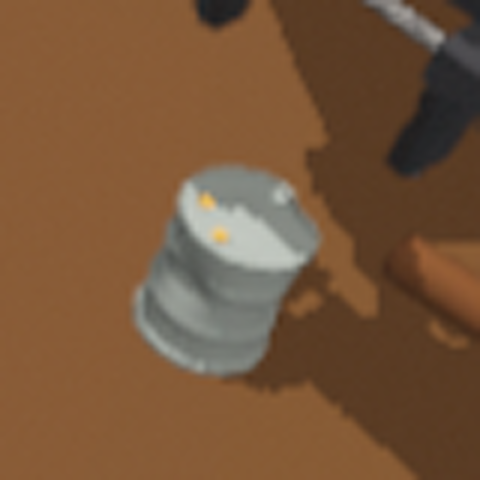

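The canister (320,208) is centred between the fingers at (0.348, 0.280). The ellipse fit was spoilt by the finger pixels, so I ignore it; the two circle fits agree. I go down and take it.

>>> play_rows:
  deltas: [0, -0.009, 0.2, 0, 1, 0, -0.009, 0.4, 0, 1, 0, -0.009, 0.6, 0, 1, 0, -0.009, 0.75, 0, 1, 0, -0.009, 0.82, 0, 1, 0, -0.009, 0.841, 0, 1, 0, -0.009, 0.841, 0, 1, 0, -0.009, 0.841, 0, -1, 0, -0.009, 0.841, 0, -1, 0, -0.009, 0.841, 0, -1, 0, -0.009, 0.841, 0, -1, 0, -0.009, 0.841, 0, -1, 0, -0.009, 0.841, 0, -1]

```text
clock: 37.15
tool_pos: [0.3483, 0.28, 0.0357]
ee_rot: [0.258, 0.966, 0.001, -0.004]
ft_force: [-1.3, -2.6, 5.9]
opening: 0.0592
```

>>> play_rows:
  deltas: [0, 0, -0.1, 0, -1, 0, 0, -0.3, 0, -1, 0, 0, -0.5, 0, -1, 0, 0, -0.7, 0, -1, 0, 0, -0.9, 0, -1, 0, 0, -0.9, 0, -1]

```text
clock: 37.75
tool_pos: [0.3515, 0.2812, 0.1746]
ee_rot: [0.258, 0.966, 0.005, -0.001]
ft_force: [1.4, 1.0, -2.7]
opening: 0.0592
```

```bash
python3 -c "
from h import *
s=snap('wrist');cv2.imwrite('pics/w24.png',s['image'][:,:,::-1])
W=s['W'];d=np.hypot(W[...,0]-.35,W[...,1]-.28); m=(d<.04)&(W[...,2]>.19)&(W[...,2]<.23); print(m.sum(),np.percentile(W[m][:,2],[5,50,97]))
go(.45,.15,.2,150); go(.475,-.41,.2,92.5)"
```

```text
15247 [0.1943 0.2123 0.2196]
at [0.3502 0.2803 0.1721] heading 150.05 tilt 0.43 open 0.0592 t 37.8
norm [-1.009 -0.42  -0.194] yaw 0.001 turn deg 0.1 dist mm 166
at [0.3502 0.2803 0.1721] heading 150.05 tilt 0.43 open 0.0592 t 37.8
norm [-3.017 -3.571 -0.221] yaw 0.959 turn deg 57.6 dist mm 702
```

View pics/w24.png

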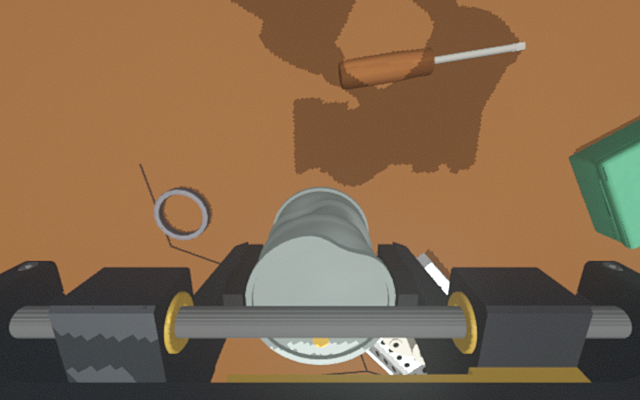

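The canister is held, dent away from the pads. I carry it along y at about z 0.2.

>>> play_rows:
  deltas: [-0.25, -0.1, -0.1, 0, -1, -0.5, -0.2, -0.2, 0, -1, -0.75, -0.3, -0.2, 0, -1, -1, -0.42, -0.2, 0, -1, -1, -0.42, -0.2, 0, -1, -1, -0.42, -0.2, 0, -1]

```text
clock: 38.4
tool_pos: [0.4476, 0.1495, 0.1981]
ee_rot: [0.26, 0.966, 0.002, -0.004]
ft_force: [0.6, 0.1, -3.7]
opening: 0.0593
```

>>> play_rows:
  deltas: [-0.15, -0.25, 0, 0.1, -1, -0.3, -0.5, 0, 0.2, -1, -0.45, -0.75, 0, 0.3, -1, -0.6, -1, 0, 0.4, -1, -0.6, -1, 0, 0.5, -1, -0.6, -1, 0, 0.6, -1, -0.6, -1, 0, 0.7, -1, -0.6, -1, 0, 0.8, -1, -0.6, -1, 0, 0.95, -1, -0.6, -1, 0, 0.95, -1]

```text
clock: 39.4
tool_pos: [0.449, -0.0239, 0.1954]
ee_rot: [0.689, 0.725, -0.001, -0.006]
ft_force: [0.1, 0.7, -2.5]
opening: 0.0594
```

```bash
python3 -c "
from h import *
go(.475,-.25,.2,92.5)"
```

```text
at [ 0.449  -0.0239  0.1954] heading 92.94 tilt 0.71 open 0.0594 t 39.4
norm [-1.514  0.096 -0.043] yaw 0.007 turn deg 0.4 dist mm 228
```

>>> play_rows:
  deltas: [-0.25, 0.02, -0.05, 0, -1, -0.5, 0.04, -0.1, 0, -1, -0.75, 0.07, -0.1, 0, -1, -1, 0.1, -0.1, 0, -1, -1, 0.1, -0.1, 0, -1, -1, 0.1, -0.1, 0, -1]

```text
clock: 40.0
tool_pos: [0.4713, -0.1725, 0.208]
ee_rot: [0.688, 0.726, -0.001, -0.007]
ft_force: [0.3, 0.9, -2.8]
opening: 0.0593
```

```bash
cat > tote.py <<'E'
from h import *
import sys
for cam in sys.argv[1:]:
    s=snap(cam); W=s['W']; cv2.imwrite("pics/tote_%s_%d.png"%(cam,int(readout.state()['clock']*10)),s["image"][:,:,::-1])
    m=(np.abs(W[...,0]-.475)<.1)&(W[...,1]>-.62)&(W[...,1]<-.31)&(W[...,2]>.052)&(W[...,2]<.066)
    P=W[m]
    if len(P)<30: continue
    r=cv2.minAreaRect(P[:,:2].astype(np.float32)*1000); print(cam,"rim",len(P),[np.round(q,1) for q in r],"corners",np.round(cv2.boxPoints(r),0).tolist(),"z",np.percentile(P[:,2],[5,50,97]))
    m=(np.abs(W[...,0]-.475)<.06)&(W[...,1]>-.56)&(W[...,1]<-.36)&(W[...,2]<.01)
    print("floor",m.sum(),np.nanmedian(W[m][:,2]))
    m=(np.abs(W[...,0]-.475)<.1)&(W[...,1]>-.62)&(W[...,1]<-.4)&(W[...,2]>.09)&(W[...,2]<.15)
    if m.sum()>10: print("lip y max",np.percentile(W[m][:,1],[50,99,100]),W[m][:,2].min())
E
python3 tote.py wrist scene top; ls pics | grep tote;python3 -c "
from h import *
go(.475,-.41,.2,92.5)"
```

```text
wrist rim 482 [array([ 473.5, -375.4]), array([137.6,  53.4]), np.float64(3.0)] corners [[403.0, -352.0], [406.0, -406.0], [544.0, -399.0], [541.0, -345.0]] z [0.055  0.0603 0.0621]
floor 1192 0.0028147487263823767
scene rim 581 [array([ 485.5, -480.6]), array([273.4, 170.3]), np.float64(88.5)] corners [[397.0, -615.0], [567.0, -619.0], [574.0, -346.0], [404.0, -342.0]] z [0.0533 0.0589 0.0628]
floor 803 0.002057996694631359
lip y max [-0.5686 -0.5458 -0.5438] 0.09094803827146669
top rim 411 [array([ 477.8, -477.9]), array([256.1, 146.1]), np.float64(89.9)] corners [[405.0, -606.0], [551.0, -606.0], [551.0, -350.0], [405.0, -350.0]] z [0.0542 0.06   0.0654]
floor 1761 0.0033838706642472793
lip y max [-0.5692 -0.5486 -0.5479] 0.09318428207801532
tote_scene_401.png
tote_top_401.png
tote_wrist_400.png
at [ 0.4713 -0.1715  0.2084] heading 93.09 tilt 0.8 open 0.0595 t 40.1
norm [-1.589 -0.061  0.043] yaw 0.01 turn deg 0.6 dist mm 239
```

View pics/tote_wrist_400.png

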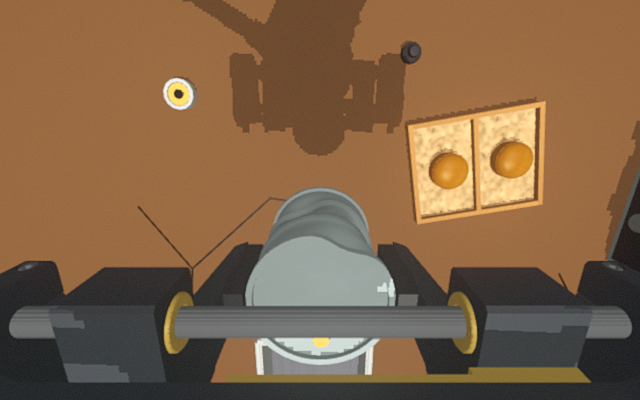

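```bash
python3 - <<'E'
from h import *
for cam in ("top","scene"):
    s=snap(cam); W=s['W']
    for lo,hi in ((-.42,-.38),(-.50,-.45)):
        m=(np.abs(W[...,0]-.475)<.09)&(W[...,1]>lo)&(W[...,1]<hi)&(W[...,2]>.053)&(W[...,2]<.068)
        x=np.sort(W[m][:,0]); a=x[x<.475]; b=x[x>.475]; print(cam,lo,hi,"left wall",np.median(a),a.min(),len(a),"right",np.median(b),b.max(),len(b))
go(.477,-.33,.2,93)
E
```

```text
top -0.42 -0.38 left wall 0.4085483249422322 0.4052991858258338 23 right 0.5403716433301811 0.5446394599946969 30
top -0.5 -0.45 left wall 0.4147245280735052 0.41133638403349015 36 right 0.5436270259776546 0.5476101404823042 37
scene -0.42 -0.38 left wall 0.41291996570106027 0.4053851252755686 37 right 0.5415748816898319 0.545697851699473 32
scene -0.5 -0.45 left wall 0.41642486713167626 0.41017213300030886 41 right 0.5454004526745364 0.5488009799770838 39
at [ 0.4716 -0.1717  0.2088] heading 93.08 tilt 0.74 open 0.0594 t 40.2
norm [-1.056 -0.02   0.05 ] yaw 0.001 turn deg 0.1 dist mm 159
```

The wrist picture shows the tote's near corner at the bottom (258 to 372, 345) and both lenses still in the tray. The tote walls' midline at y = -0.415 is x = 0.477, so I aim for (0.477, -0.415), well clear of the lip at y = -0.545.

>>> play_rows:
  deltas: [-0.25, 0, 0, 0, -1, -0.5, 0, 0, 0, -1, -0.75, -0.02, 0, 0, -1, -1, -0.02, 0, 0, -1, -1, -0.02, 0, 0, -1, -1, -0.02, 0, 0, -1]

```text
clock: 40.85
tool_pos: [0.4766, -0.3214, 0.2074]
ee_rot: [0.688, 0.726, -0.001, -0.007]
ft_force: [-0.3, 0.4, -3.0]
opening: 0.0592
```

```bash
python3 tote.py wrist; python3 -c "
from h import *
go(.477,-.415,.15,93)"
```

```text
wrist rim 1191 [array([ 477.3, -451. ]), array([138. , 204.9]), np.float64(2.9)] corners [[403.0, -352.0], [414.0, -557.0], [551.0, -550.0], [541.0, -345.0]] z [0.0555 0.0603 0.0621]
floor 26 0.0028146884587935406
at [ 0.4766 -0.3206  0.2073] heading 93.11 tilt 0.8 open 0.059 t 40.9
norm [-0.632 -0.027  0.377] yaw 0.002 turn deg 0.1 dist mm 110
```

>>> play_rows:
  deltas: [-0.2, -0.01, 0.05, 0, -1, -0.42, -0.02, 0.15, 0, -1, -0.632, -0.02, 0.3, 0, -1, -0.632, -0.02, 0.37, 0, -1, -0.632, -0.02, 0.37, 0, -1, -0.632, -0.02, 0.37, 0, -1]

```text
clock: 41.5
tool_pos: [0.4783, -0.4131, 0.1509]
ee_rot: [0.687, 0.727, -0.0, -0.008]
ft_force: [0.1, 0.4, -2.3]
opening: 0.0592
```

```bash
python3 tote.py wrist scene; ls -t pics|head -2; python3 -c "
from h import *
go(.476,-.415,.04,93)"
```

```text
wrist rim 5567 [array([ 477.7, -457.7]), array([137.8, 217.9]), np.float64(3.0)] corners [[403.0, -352.0], [415.0, -570.0], [552.0, -563.0], [541.0, -345.0]] z [0.0548 0.0603 0.0621]
floor 8194 0.0027556910661213074
lip y max [-0.4027 -0.4001 -0.4   ] 0.11769337798156074
scene rim 492 [array([ 485.9, -485.6]), array([149.7, 276. ]), np.float64(2.9)] corners [[404.0, -352.0], [418.0, -627.0], [568.0, -620.0], [554.0, -344.0]] z [0.0538 0.0589 0.0632]
floor 794 0.0020902350301872374
lip y max [-0.5715 -0.4017 -0.4003] 0.09006684423017242
tote_scene_416.png
tote_wrist_415.png
at [ 0.4789 -0.414   0.1523] heading 93.2 tilt 0.72 open 0.0594 t 41.6
norm [-0.012 -0.013  0.748] yaw 0.003 turn deg 0.2 dist mm 112
```

View pics/tote_wrist_415.png

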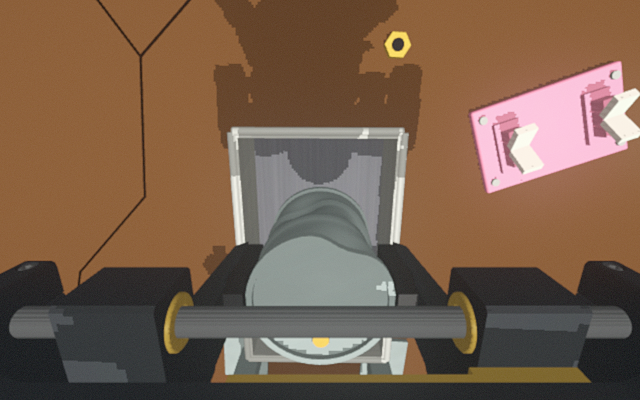

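View pics/tote_scene_416.png

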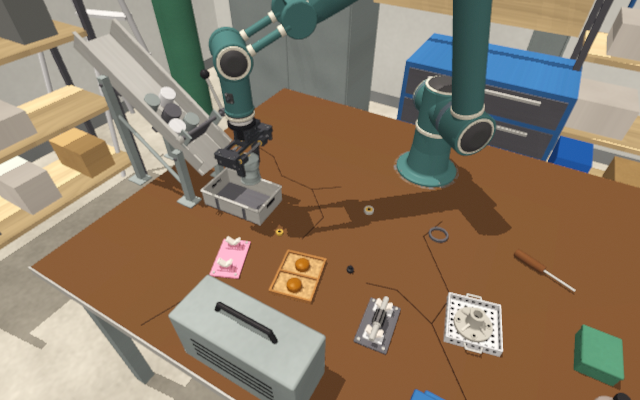

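The canister hangs over the tote, with side walls in view at columns 235 and 403. I check the arm's clearance to the lever before going down.

```bash
python3 - <<'E'
from h import *
A=[]
for cam in ("scene","top"):
    s=snap(cam); W=s['W']; h=s['hsv']
    teal=(h[...,0]>80)&(h[...,0]<100)&(h[...,1]>90)&(W[...,2]>.15)&(W[...,1]<-.25)&(W[...,0]>0)&(W[...,0]<.75)
    P=W[teal]; 
    lev=(np.abs(W[...,0]-.375)<.05)&(W[...,1]<-.54)&(W[...,1]>-.66)&(W[...,2]>.22)&(W[...,2]<.42)
    L=W[lev]; print(cam,len(P),len(L), L.min(0) if len(L) else 0, L.max(0) if len(L) else 0)
    A.append((P,L))
P=np.vstack([a[0] for a in A]); L=np.vstack([a[1] for a in A])
L=L[(L[:,0]<.41)]
from scipy.spatial import cKDTree
d,i=cKDTree(L).query(P); k=d.argmin(); print("min dist",d[k],P[k],L[i[k]])
print(readout.state()['qpos'])
E
```

```text
scene 2354 538 [ 0.3766 -0.6599  0.22  ] [ 0.4249 -0.5469  0.3722]
top 0 368 [ 0.3702 -0.659   0.2202] [ 0.4249 -0.5529  0.3792]
min dist 0.1914950538284001 [ 0.5093 -0.4377  0.3527] [ 0.4044 -0.5723  0.2658]
[-0.7521  0.2585  1.7751 -0.0011  1.1199 -0.8072]
```

>>> play_rows:
  deltas: [-0.012, -0.013, 0.15, 0, -1, -0.012, -0.013, 0.3, 0, -1, -0.012, -0.013, 0.45, 0, -1, -0.012, -0.013, 0.58, 0, -1, -0.012, -0.013, 0.67, 0, -1, -0.012, -0.013, 0.71, 0, -1, -0.012, -0.013, 0.73, 0, -1, -0.012, -0.013, 0.73, 0, -1]

```text
clock: 42.5
tool_pos: [0.4765, -0.4158, 0.0435]
ee_rot: [0.687, 0.727, -0.001, -0.005]
ft_force: [-0.2, -0.1, -1.5]
opening: 0.059
```

>>> play_rows:
  deltas: [0, 0, 0.008, 0, -1, 0, 0, 0.016, 0, -1, 0, 0, 0.022, 0, -1, 0, 0, 0.022, 0, -1]

```text
clock: 42.9
tool_pos: [0.4765, -0.4158, 0.0404]
ee_rot: [0.687, 0.726, -0.001, -0.005]
ft_force: [-0.3, 0.1, -2.7]
opening: 0.0592
```

>>> play_rows:
  deltas: [0, 0, 0.005, 0, -1, 0, 0, 0.01, 0, -1, 0, 0, 0.015, 0, -1, 0, 0, 0.015, 0, -1]

```text
clock: 43.3
tool_pos: [0.4765, -0.416, 0.0389]
ee_rot: [0.687, 0.727, -0.001, -0.005]
ft_force: [-2.0, 1.5, 3.0]
opening: 0.0591
```

Contact at 38.9 mm, as expected. I open to about 70 mm, within the walls, and lift.

>>> play_rows:
  deltas: [0, 0, 0, 0, 0.6, 0, 0, 0, 0, 0.6, 0, 0, 0, 0, 0.6, 0, 0, 0, 0, 0.6, 0, 0, 0, 0, 0.6, 0, 0, -0.1, 0, 0.6, 0, 0, -0.3, 0, 0.6, 0, 0, -0.5, 0, 0.6, 0, 0, -0.75, 0, 0.6, 0, 0, -1, 0, 0.6, 0, 0, -1, 0, 0.6, 0, 0, -1, 0, 0.6]

```text
clock: 44.5
tool_pos: [0.4786, -0.4178, 0.1916]
ee_rot: [0.687, 0.727, -0.001, -0.003]
ft_force: [0.7, -0.1, -0.5]
opening: 0.0706
```

```bash
python3 - <<'E'
from h import *
s=snap('wrist');cv2.imwrite('pics/w30.png',s['image'][:,:,::-1]);W=s['W']
m=(np.hypot(W[...,0]-.476,W[...,1]+.415)<.045)&(W[...,2]>.07)&(W[...,2]<.09)
P=W[m];print(cv2.minEnclosingCircle(P[:,:2].astype(np.float32)*1000),np.percentile(P[:,2],[5,50,97]))
go(.47,-.3,.25)
E
```

```text
((476.5568542480469, -414.0616760253906), 30.140663146972656) [0.0753 0.0768 0.0794]
at [ 0.4777 -0.4169  0.1895] heading 93.19 tilt 0.56 open 0.0703 t 44.5
norm [ 0.784 -0.011 -0.398] yaw 0.0 turn deg 0 dist mm 132
```

View pics/w30.png

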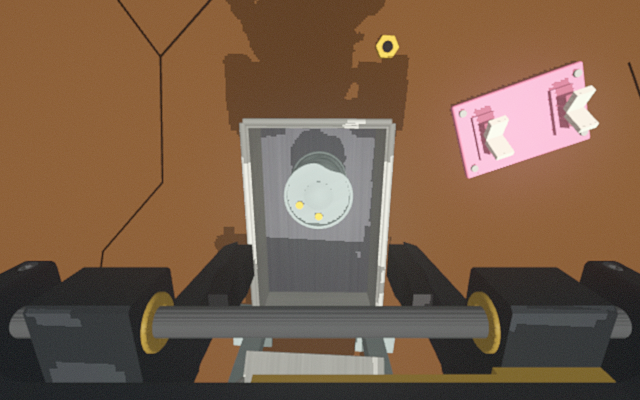

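The canister stands upright in the tote (319,193), its top at 79 mm (3 + 76). I move the arm back and check everything.

>>> play_rows:
  deltas: [0.2, 0, -0.1, 0, 1, 0.4, 0, -0.2, 0, 1, 0.6, 0, -0.3, 0, 1, 0.78, 0, -0.4, 0, 1, 0.78, 0, -0.4, 0, 1, 0.78, 0, -0.4, 0, 1]

```text
clock: 45.15
tool_pos: [0.4712, -0.3, 0.2491]
ee_rot: [0.687, 0.727, -0.001, -0.006]
ft_force: [-0.2, -1.0, -0.3]
opening: 0.0882
```

```bash
python3 - <<'E'
from h import *
s=snap('scene');W=s['W']
cv2.imwrite('pics/s31.png',s['image'][:,:,::-1]); c=s["image"][60:370,80:520]; cv2.imwrite("pics/s31c.png",cv2.resize(c,None,fx=1.8,fy=1.8,interpolation=cv2.INTER_CUBIC)[:,:,::-1])
def top(n,x,y,r): 
    m=np.hypot(W[...,0]-x,W[...,1]-y)<r; print(n,np.nanpercentile(W[m][:,2],97))
top("shaft core",.67,.097,.016);top("lens b",.6107,-.153,.018);top("lens a",.6778,-.137,.018);top("hub",.558,.299,.018);top("can",.4765,-.414,.028)
print(readout.state()['clock'])
E
```

```text
shaft core 0.05014560005798678
lens b 0.027098073765114826
lens a 0.02750739252869554
hub 0.05493594437765743
can 0.07850942221648849
45.2
```

View pics/s31c.png

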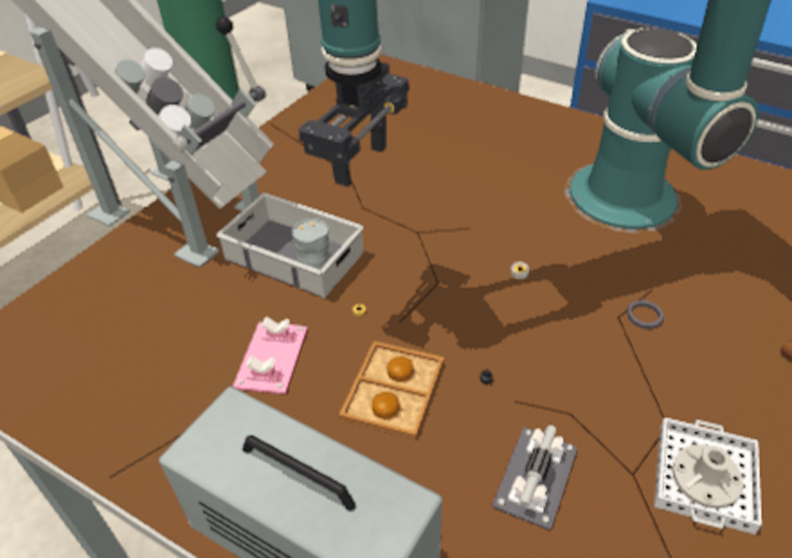

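The picture shows the canister upright in the tote (310,240), a lens in each bay (400,368) and (385,405), the shaft in the vees (538,462), and the flange in the basket (712,472). The gate lever stands as before. I hand in.

```bash
python3 -c "
from workcell import manip
print(manip.hand_in())"
```

```text
the job is handed in; nothing more can be done
None
```

I did the whole job in the order asked: shaft, two lenses, flange, then canister. I handed it in at about 45 s on the robot's clock, with the arm clear of everything and the gripper open.

My last checks compared the height of each part's top with what it should be:

| Part | Place | Measured top | Expected top |
|---|---|---|---|
| Shaft core | both vees of the cradle | 48–50 mm | 48 mm |
| Lens b | near bay of the tray, dome up | 27 mm | 27 mm |
| Lens a | far bay of the tray, dome up | 27.5 mm | 27 mm |
| Flange hub | wash basket, flat on its disc | 54–55 mm | 54 mm |
| Canister | steel tote, upright, clear of the chute lip | 79 mm | 79 mm |

- **Lowering:** every part went down until it touched before I opened the fingers. The readings I saw stayed under 8 N.
- **Lever and look-alike:** I left the gate lever and the pink cradle alone. The part of the arm the cameras could see stayed about 19 cm from the lever.
- **Disagreements:** one ellipse fit on the canister failed because it took in finger pixels, so I used two circle fits that agreed. The top camera's readings on the small parts were up to about 5 mm off the wrist camera's, and I went by the wrist camera.

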